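Weigh two plugs and seat the heavier

ROBOT

A 7-joint arm with a two-finger parallel gripper is mounted at the origin on a cart in front of the work surface, level with it; the furniture and walls round the work are solid. World frame = base frame: x ahead of the robot, y to its left, z up, the work surface at z = 0. Lengths are in m, angles in rad, forces in N, time in s.
With the tool pointing down it reaches from about 0.4 to 0.85 m from the base axis. Payload 4.5 kg.
Tool frame: the origin (TCP) lies on the centre line of the jaws, within the pads' length; the fingertips stand 8 mm ahead of it and the grasp point (between the pads) lies 11 mm behind it; z points along the fingers, x is the direction in which the jaws open and shut, and the axes are right-handed (so a half turn about z gives the same grasp; the last joint's range is limited). The gripper opens to 88 mm and grips with 3 to 60 N. Pads are 18 mm wide; open, the fingers measure 123 mm over their backs; the gripper's body (75 mm by 187 mm) begins 45 mm behind the grasp point.
Start: joints at [1.339, 0.689, -0.195, 1.565, 0.157, 0.902, -0.215], TCP at [0.164, -0.603, 0.247] pointing down, gripper open.
Joint ranges: [-3.01, 3.01], [-0.46, 2.08], [-1.47, 1.51], [0.13, 2.56], [-1, 4.14], [0.04, 2.09], [-2.66, 2.66]. Speed limits (rad/s): [2.57, 2.57, 3.14, 3.14, 3.14, 3.14, 3.14].

INTERFACE

Orientations are given as a unit quaternion [x, y, z, w].
In Python, from plant import get_state, snapshot, finish_job, boxes_of, pinpoint gives the robot as it stands.
- The arm moves only by the shell command python3 -m creep 'ROWS' [FORCE]. ROWS is JSON, a list of rows, each an object with "hand": the finger opening in m, from 0 to 0.0881; "slide": the shift along the tool's x, y, z in m, a list of three; "turn": the turn about the tool's z in degrees. A call has 1 to 5 rows; each row shifts and turns the commanded pose from where the row before left it, along the tool's axes as they then stand; what a row does not reach is not made up. A row lasts 1/8 s, in which the tool goes at most 62.5 mm and 10.7 degrees, less where a joint would pass 70% of its speed; a pose out of reach is approached as far as the arm can. A call is refused whole if a number of a shift passes 0.0625 or a number of a turn 10.7, either way. A call with a gripper value outside its range is refused whole. The fingers move at their own pace and stop on an object; FORCE is the grip in N (left out, the last holds). Time passes only in rows, so rows that do not move let the fingers close. It gives the time, the measured TCP pose, the force and the opening at its end, in the units of the state.
- get_state(): the state, without advancing time (a new reading comes with each control period).
- snapshot(name): name is "side" or "top"; returns a dict with "frame" (384x512x3 uint8, red, green, blue), "depth" (384x512 float32, m along the optical axis (not along the pixel's ray), 0 where there is no reading), "mtx" (3x3 intrinsics, pixels), "k1" (the pictures are not rectified: a ray, as slopes to the right and down, at radius r is drawn at 1 + k1 r^2 times it, then the intrinsics apply), "camera_from_world" (4x4, takes a point from world to camera coordinates). Camera axes: x right, y down, z forward; pixel columns grow to the right and rows downward; lengths in m; the calibration is good to about 2 mm. A picture is of the moment at which its call begins.
- finish_job(): hands the job in, once; it reports no verdict.
Trained networks look in a picture, given as the dict that the camera call returned (one of the last four; its "shot" number tells which), for a name from the list of things; names that differ only in an ending like _2 or _b are one class to them, and where a whole thing is asked for, a point or a joint stands for the part that bears it (a point fixed in the world has none). Each returns a list of dicts, best first, with "conf" (0 to 1); they miss things now and then, are a little off and sometimes report something else, mostly with a low value. They report only what shows in the picture. A call takes as long as a camera call. They do not tell look-alikes from the thing itself.
- boxes_of(target, picture): "uv" ([column, row] in pixels, amid what is visible of it).
- pinpoint(target, picture): "uv" ([column, row] in pixels: a listed point, or the origin of a listed thing).
The state is a dict: "clock": time; "q": joint angles; "qd": joint speeds; "joint_torque": joint torques, N m; "tool_pos": TCP position; "eef_rot": TCP orientation; "contact_force": force on the tool from outside, world axes, zero at the start; "moment": the same for the moment, N m; "opening": opening from 0.0 (shut) to 1.0 (fully open).
Only numpy, scipy, OpenCV 4.12 (cv2) and the standard library are available. Lean on these libraries where they do the work, as an engineer would, in place of code of your own. Each camera call takes 0.05 s, during which the arm holds its last target.

TASK

Set the two look-alike plugs upright on opposite pans of the pivot balance and let go, so that one pan drops. Take the plug from the pan that dropped straight off the balance, leaving the other on its pan, and gently feel out the bore in the sprung ballast shoe with it and seat it fully home there, flange down on the plate, without ever bearing hard on the shoe. Leave the other things on the table where they are.

Things in the scene. Friction and masses are not known exactly. Their poses are not given: they have to be found in the camera images.
- plug_a: one of two look-alike turned steel plugs (0.09 to 0.24 kg; which is heavier neither shows nor follows from the name), standing on its nose. Origin: centre of the underside, z up. From there up: nose 26 mm across, tapering out over 5 mm to a shank 30 mm across up to 22 mm; flange 38 mm across up to 27 mm; round grip knob 24 mm across up to 53 mm (take it there, from above)
- plug_b: one of two look-alike turned steel plugs (0.09 to 0.24 kg; which is heavier neither shows nor follows from the name), standing on its nose. Origin: centre of the underside, z up. From there up: nose 26 mm across, tapering out over 5 mm to a shank 30 mm across up to 22 mm; flange 38 mm across up to 27 mm; round grip knob 24 mm across up to 53 mm (take it there, from above)
- balance: fixed foot of the pivot balance: dark wood base 85x120x12 mm with two steel uprights to z = 0.100 m at its middle, the beam passing between and the pans standing on its ends. Origin: centre of the underside; y points along the beam to the left pan. The pans lie 110 mm either side of the pivot
- pan_left (a point): centre of the floor of the balance's left pan (+y side of the balance), a round dish 40 mm wide inside and 45 mm outside, its rim 5 mm above this floor point. Floor at z = 0.074 with the beam level, 11 mm lower or higher with the beam on its stops
- pan_right (a point): centre of the floor of the balance's right pan (-y side of the balance), a round dish 40 mm wide inside and 45 mm outside, its rim 5 mm above this floor point. Floor at z = 0.074 with the beam level, 11 mm lower or higher with the beam on its stops
- beam (a joint): tilt of the balance beam in rad: 0 level; positive = the right pan is down (left pan up), negative = the left pan is down; stops at +-0.10. It swings freely; empty it levels itself weakly, loaded it always falls over to one stop
- deck: wooden frame, 78x200x26 mm, of the ballast shoe's sprung deck. Origin: on its centre line, at the frame's underside, 20 mm above the table when unloaded; y along the long side, z up. Frame and plate give way downward about 1 mm per newton of load, 8 mm at most, then are solid. A plug fully home has its flange on the plate and its underside 2 mm above this origin
- plate_mid (a point): point on the shoe's centre line, mid-length, level with the top of the aluminium plate lying in the frame (24 mm above the deck's origin, 2 mm below the frame's top edge); axes as the deck's. It moves with the deck, not with the plate's sliding. The plug's nose can slide on the plate up to 27 mm either side of this point along y
- shoe_base: fixed wooden foot of the ballast shoe, 84x206x10 mm. The plate above it, 50x132 mm, has one round through bore, 33 mm across, on the centre line (x = 0). The plate slides along y against about 5 N of drag, and the bore may be anywhere within 26 mm either side of the middle: its place is not measured, find it by sight or feel (a nose slid along lightly drops in)
- hinge_b: loose steel butt hinge, 61x63x6 mm, lying flat, in front of the plugs
- masking_roll: loose roll of masking tape, 96 mm across, 24 mm high, behind the balance
- pencil_flat: loose flat carpenter's pencil, 168 mm long, lying in front of the plugs
- offcut_6: loose wood offcut, 30x60x30 mm, near the left pan
- spring_clamp_a: loose black spring clamp, 129 mm long, behind the balance to the right
Mind the look-alikes: they are no part of the job. Leave any orange or turquoise look-alike of the plug_a alone. What is shaped like the plug_b but pink is not meant.

How it is judged:
On the way, in this order (a step that is already met when the one before it is completed fails the run):
1. both plugs stand on opposite pans (underside within 12 mm of the pan's centre), let go, and the beam has swung more than 0.06 rad to one side (((distance between plug_a and pan_left below 0.012 m and distance between plug_b and pan_right below 0.012 m) or (distance between plug_a and pan_right below 0.012 m and distance between plug_b and pan_left below 0.012 m)) and (value of joint beam below -0.06 rad or value of joint beam above 0.06 rad) and contact force between the fingers and plug_a below 0.1 N and contact force between the fingers and plug_b below 0.1 N), for 0.3 s.
2. the plug on the dropped pan is gripped there, while the other still stands on the raised pan (((distance between plug_a and pan_left below 0.012 m and distance between plug_b and pan_right below 0.012 m and value of joint beam below -0.06 rad and contact force between the fingers and plug_a above 1 N) or (distance between plug_a and pan_right below 0.012 m and distance between plug_b and pan_left below 0.012 m and value of joint beam above 0.06 rad and contact force between the fingers and plug_a above 1 N) or (distance between plug_b and pan_left below 0.012 m and distance between plug_a and pan_right below 0.012 m and value of joint beam below -0.06 rad and contact force between the fingers and plug_b above 1 N) or (distance between plug_b and pan_right below 0.012 m and distance between plug_a and pan_left below 0.012 m and value of joint beam above 0.06 rad and contact force between the fingers and plug_b above 1 N))), for 0.02 s.
At the end, for the whole second after the job is handed in: one plug is seated in the bore of the shoe: its underside at most 4.5 mm above the deck's origin plane (flange within 2.5 mm of the plate), within 6 mm of the centre line, upright to 0.12 rad; the other stands on a pan, within 12 mm of its centre; both released and still (((z of plug_a in the frame of deck between -0.004 and 0.0045 m and x of plug_a in the frame of deck between -0.006 and 0.006 m and y of plug_a in the frame of deck between -0.04 and 0.04 m and angle between the z axis of plug_a and the z axis of deck, either way round below 0.12 rad and linear speed of plug_a below 0.02 m/s and (distance between plug_b and pan_left below 0.012 m or distance between plug_b and pan_right below 0.012 m) and contact force between the fingers and plug_b below 0.1 N and contact force between the fingers and plug_a below 0.1 N and linear speed of plug_b below 0.03 m/s) or (z of plug_b in the frame of deck between -0.004 and 0.0045 m and x of plug_b in the frame of deck between -0.006 and 0.006 m and y of plug_b in the frame of deck between -0.04 and 0.04 m and angle between the z axis of plug_b and the z axis of deck, either way round below 0.12 rad and linear speed of plug_b below 0.02 m/s and (distance between plug_a and pan_left below 0.012 m or distance between plug_a and pan_right below 0.012 m) and contact force between the fingers and plug_a below 0.1 N and contact force between the fingers and plug_b below 0.1 N and linear speed of plug_a below 0.03 m/s))); the robot touches nothing.
It fails at once if a plug bears on the shoe with more than 20 N (contact force between any of plug_a, plug_b and deck above 20 N).
It fails at once if the hand or arm bears on the shoe with more than 20 N (contact force between any of the fingers, the arm and deck above 20 N).
It fails at once if a bystander is moved more than 20 mm (distance of any of hinge_b, masking_roll, pencil_flat, offcut_6, spring_clamp_a from where it was at the start of the episode above 0.02 m).
It also fails if it takes over 67 s, if anything falls off the work surface, if the arm or the gripper's body presses on something with over 40 N, if the wrist force passes 120 N, or if a joint passes its speed limit or range.

## Working session

There is one attempt and no reset: what is moved stays moved. The work goes in short steps, Python scripts to look and compute and a shell command to move; the robot and the scene stay as the last step left them, time stands still between calls to the robot, and variables do not carry over. Pictures are saved under pics/ and viewed, and the job is handed in when it is done.

```bash
ls; mkdir -p pics; cat > h.py <<'E'
import numpy as np, cv2
from plant import get_state, snapshot, finish_job, boxes_of, pinpoint
from scipy.spatial.transform import Rotation as R
def ray(p,uv):
    K=p["mtx"];d=np.array([(uv[0]-K[0,2])/K[0,0],(uv[1]-K[1,2])/K[1,1]])
    s=d.copy()
    for _ in range(20): s=d/(1+p["k1"]*(s@s))
    T=np.linalg.inv(p["camera_from_world"]); return T[:3,3],T[:3,:3]@np.array([s[0],s[1],1.]),s
def at_z(p,uv,z):
    o,d,_=ray(p,uv); return o+d*(z-o[2])/d[2]
def dep(p,uv):
    u,v=int(round(uv[0])),int(round(uv[1])); o,d,_=ray(p,uv); return o+d*p["depth"][v,u]
def proj(p,X):
    c=p["camera_from_world"]@np.append(X,1.); s=c[:2]/c[2]; s=s*(1+p["k1"]*(s@s)); return p["mtx"][:2,:2]@s+p["mtx"][:2,2]
def save(p,name,crop=None,k=1):
    f=p["frame"][:,:,::-1]
    if crop: f=f[crop[1]:crop[3],crop[0]:crop[2]]
    cv2.imwrite("pics/"+name,cv2.resize(f,None,fx=k,fy=k,interpolation=cv2.INTER_CUBIC))
def st():
    s=get_state(); print("t",round(s["clock"],2),"tcp",np.round(s["tool_pos"],4),"F",np.round(s["contact_force"],2),"M",np.round(s["moment"],2),"op",round(s["opening"],3)); return s
E
python3 - <<'E'
from h import *
s=st(); print(R.from_quat(s["eef_rot"]).as_matrix().round(3))
for n in("top","side"):
    p=snapshot(n); save(p,n+"0.png",k=1.5)
    print(n,p["mtx"].round(1).tolist(),p["k1"],np.linalg.inv(p["camera_from_world"]).round(3).tolist())
    for t in["plug_a","balance","pan_left","pan_right","deck","plate_mid","shoe_base","hinge_b","masking_roll","pencil_flat","offcut_6","spring_clamp_a"]:
        for d in pinpoint(t,p): print(t,np.round(d["uv"],1),round(d["conf"],2),dep(p,d["uv"]).round(3))
E
```

```text
pics
t 0.0 tcp [ 0.164  -0.6025  0.2459] F [ 0.34 -0.44 -0.34] M [-0.07  0.    0.02] op 1.0
[[ 0.263 -0.965 -0.001]
 [-0.965 -0.263  0.002]
 [-0.002  0.    -1.   ]]
top [[450.9, 0.0, 257.8], [0.0, 450.9, 192.5], [0.0, 0.0, 1.0]] 0.0022375517751475286 [[-0.004, -0.99, 0.143, 0.395], [-1.0, 0.006, 0.016, 0.063], [-0.017, -0.143, -0.99, 1.21], [0.0, 0.0, 0.0, 1.0]]
plug_a [348.2 156.6] 0.7 [ 0.66  -0.158  0.036]
plug_a [259.5 245.2] 0.64 [0.427 0.078 0.052]
plug_a [202.4 240.6] 0.6 [0.44  0.228 0.025]
plug_a [321.3 154.1] 0.51 [ 0.668 -0.088  0.03 ]
plug_a [332.5 128.5] 0.5 [ 0.734 -0.117  0.047]
balance [217.8 193.4] 0.88 [0.555 0.182 0.091]
pan_left [176.8 191.6] 0.92 [0.563 0.289 0.074]
pan_left [219.  193.3] 0.31 [0.556 0.179 0.088]
pan_right [260.1 191.3] 0.68 [0.562 0.076 0.076]
deck [360.5 249.1] 0.81 [ 0.416 -0.187  0.013]
plate_mid [363.2 244.8] 0.61 [ 0.427 -0.191  0.025]
shoe_base [360.1 245.5] 0.78 [ 0.426 -0.186  0.014]
hinge_b [282.1 268.2] 0.89 [0.368 0.02  0.008]
masking_roll [209.9 140.5] 0.7 [0.714 0.214 0.006]
pencil_flat [224.4 271.3] 0.79 [0.36  0.171 0.008]
pencil_
[... 733 characters left out ...]
012]
balance [256.5 196.6] 0.68 [0.563 0.093 0.078]
pan_right [260.4 199.2] 0.63 [0.571 0.084 0.078]
deck [178.5 323.2] 0.61 [ 0.427 -0.199  0.044]
plate_mid [176.7 313.1] 0.58 [ 0.415 -0.154  0.009]
plate_mid [172.7 203.6] 0.37 [0.366 0.158 0.007]
shoe_base [174.2 328.7] 0.86 [ 0.422 -0.209  0.044]
hinge_b [164. 248.] 0.84 [0.366 0.016 0.002]
hinge_b [197.9 226.9] 0.21 [0.434 0.067 0.015]
masking_roll [316.4 191.9] 0.93 [0.717 0.208 0.   ]
pencil_flat [171.1 203.2] 0.51 [0.362 0.159 0.007]
offcut_6 [296.6 166.6] 0.68 [0.675 0.3   0.015]
offcut_6 [252.8 146.4] 0.43 [0.559 0.307 0.074]
spring_clamp_a [324.1 240.1] 0.87 [0.705 0.016 0.021]
spring_clamp_a [175. 330.] 0.69 [ 0.423 -0.211  0.043]
```

View pics/top0.png

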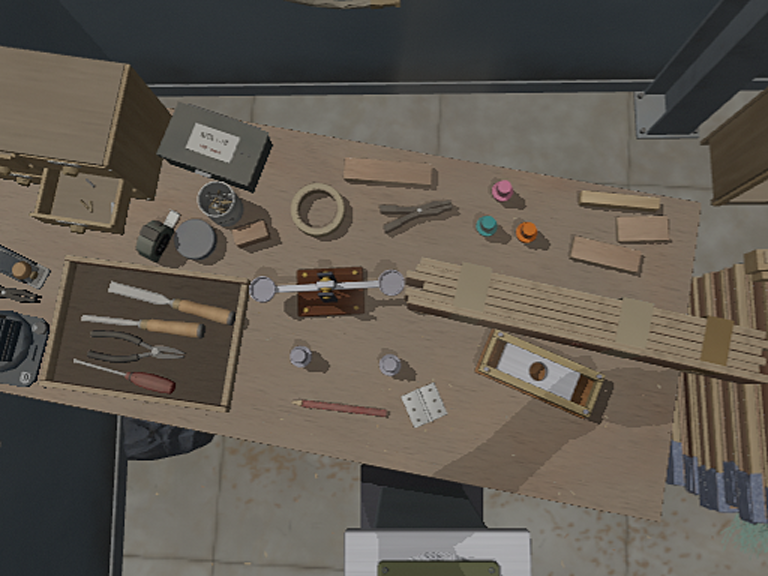

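View pics/side0.png

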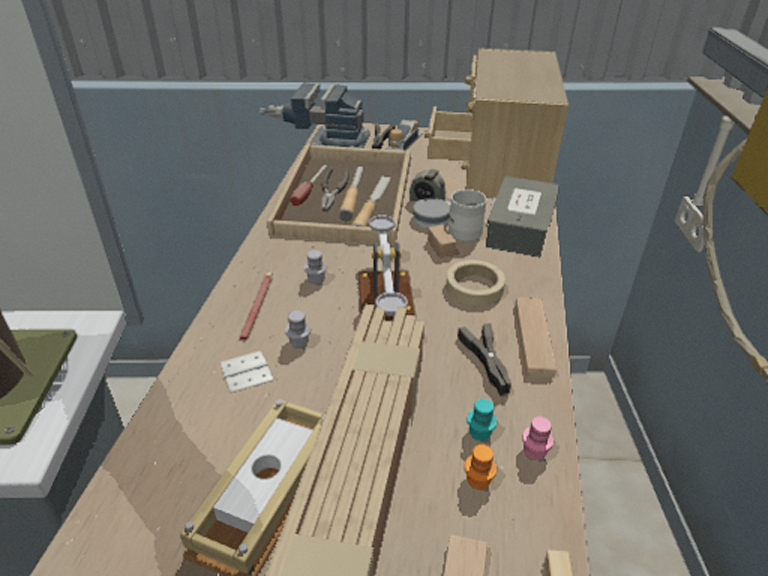

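Top view: the candidates are gray plugs at (200,237) and (260,243), with look-alikes in turquoise (324,150), orange (351,154) and pink (335,126). The two gray steel plugs are the ones wanted. The pans are at (175,192) and (261,189), and the bore shows at (359,247) in the shoe. I'll check a close crop and measure from the depth cloud.

```bash
cat >> h.py <<'E'
def cloud(p):
    h,w=p["depth"].shape; K=p["mtx"]
    u,v=np.meshgrid(np.arange(w),np.arange(h)); pts=np.stack([u,v],-1).reshape(-1,1,2).astype(float)
    s=cv2.undistortPoints(pts,K,np.array([p["k1"],0,0,0,0.]),None).reshape(h,w,2)
    X=np.concatenate([s,np.ones((h,w,1))],-1)*p["depth"][...,None]
    T=np.linalg.inv(p["camera_from_world"]); return X@T[:3,:3].T+T[:3,3]
def blob(C,x,y,r,z0,z1):
    m=(np.hypot(C[...,0]-x,C[...,1]-y)<r)&(C[...,2]>z0)&(C[...,2]<z1)
    P=C[m]; return len(P),P.mean(0).round(4),((P[:,:2].max(0)+P[:,:2].min(0))/2).round(4),np.ptp(P[:,:2],axis=0).round(3)
E
python3 - <<'E'
from h import *
p=snapshot("top"); save(p,"c1.png",(150,170,300,290),5); save(p,"c2.png",(300,200,420,300),6)
np.save("top.npy",p["depth"])
C=cloud(p)
for n,x,y in(("plug1",.44,.228),("plug2",.427,.078)):
    print(n,"top",blob(C,x,y,.03,.045,.07),"flange",blob(C,x,y,.03,.018,.035))
print("panL",blob(C,.563,.29,.03,.06,.1)); print("panR",blob(C,.563,.076,.03,.06,.1))
print("posts",blob(C,.558,.18,.04,.08,.15))
# table, deck heights
print("table",np.median(C[(abs(C[...,0]-.45)<.02)&(abs(C[...,1]-.15)<.02)][:,2]))
for uv in((300,200),(330,205),(380,220),(420,225),(440,228),(285,195)): print(uv,C[uv[1],uv[0]].round(3))
for uv in((359,247),(345,241),(372,252),(350,250),(329,225),(326,245),(398,275),(404,252)): print("deck",uv,C[uv[1],uv[0]].round(3))
p=snapshot("side"); save(p,"c3.png",(110,260,230,384),6);C=cloud(p)
for n,x,y in(("plug1",.44,.228),("plug2",.427,.078)): print(n,"top",blob(C,x,y,.03,.045,.07))
E
```

```text
plug1 top (71, array([0.4489, 0.2341, 0.0536]), array([0.4495, 0.2346]), array([0.023, 0.023])) flange (87, array([0.4483, 0.2325, 0.0279]), array([0.4493, 0.2343]), array([0.037, 0.036]))
plug2 top (73, array([0.4332, 0.0787, 0.0534]), array([0.4336, 0.078 ]), array([0.023, 0.023])) flange (89, array([0.4326, 0.0782, 0.0276]), array([0.4331, 0.0784]), array([0.036, 0.034]))
panL (270, array([0.5613, 0.2926, 0.0745]), array([0.5606, 0.2881]), array([0.044, 0.056]))
panR (270, array([0.5698, 0.0759, 0.0772]), array([0.5694, 0.0761]), array([0.043, 0.056]))
posts (166, array([0.5647, 0.1843, 0.0964]), array([0.5654, 0.1847]), array([0.045, 0.028]))
table 0.001353992071620902
(300, 200) [ 0.538 -0.024  0.09 ]
(330, 205) [ 0.524 -0.098  0.093]
(380, 220) [ 0.486 -0.221  0.092]
(420, 225) [ 0.473 -0.315  0.101]
(440, 228) [ 0.466 -0.368  0.089]
(285, 195) [0.55  0.013 0.09 ]
deck (359, 247) [ 0.422 -0.183  0.013]
deck (345, 241) [ 0.437 -0.141  0.047]
deck (372, 252) [ 0.408 -0.209  0.045]
deck (350, 250) [ 0.414 -0.154  0.041]
deck (329, 225) [ 0.478 -0.101  0.049]
deck (326, 245) [ 0.427 -0.092  0.049]
deck (398, 275) [ 0.349 -0.283  0.007]
deck (404, 252) [ 0.409 -0.302  0.006]
plug1 top (66, array([0.4513, 0.2309, 0.0523]), array([0.4509, 0.2324]), array([0.022, 0.022]))
plug2 top (92, array([0.4352, 0.0755, 0.0524]), array([0.4348, 0.077 ]), array([0.024, 0.024]))
```

View pics/c1.png

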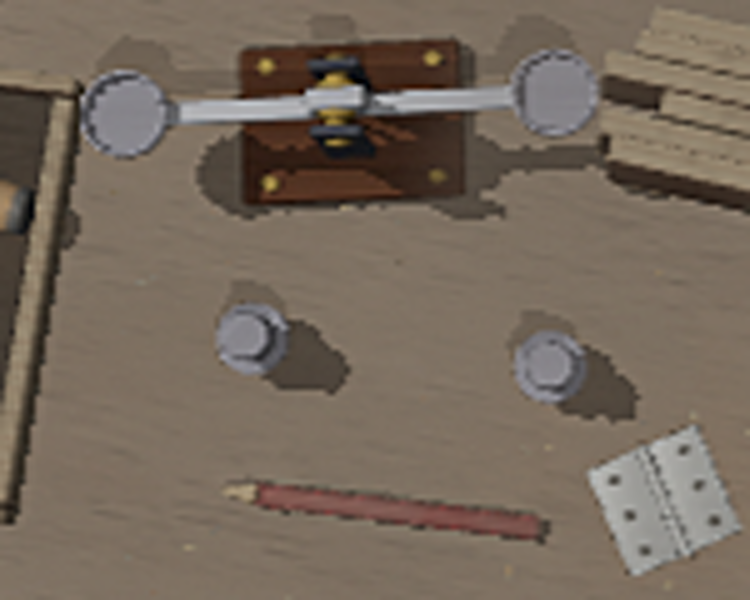

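View pics/c2.png

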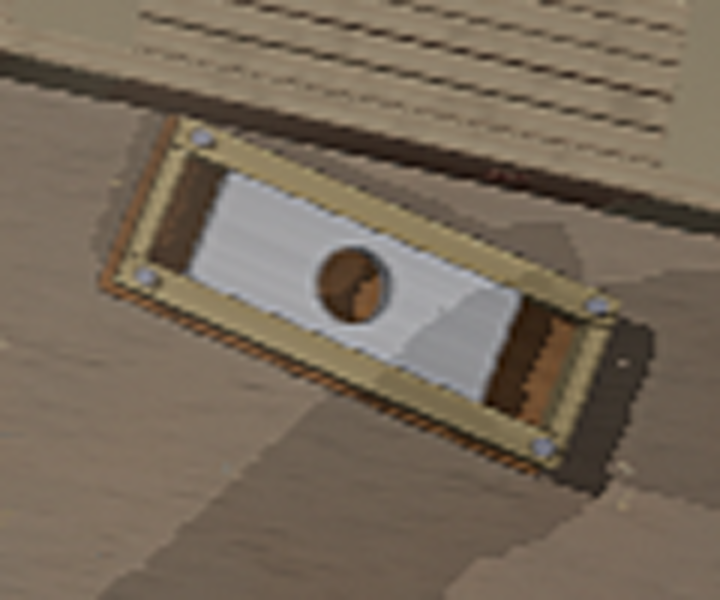

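Plugs confirmed as gray steel at (200,237) and (260,243). The bore lies near the plate's middle. Next I'll refine the pans, the deck axes and the bore, using both cameras.

```bash
python3 - <<'E'
from h import *
st()
T=snapshot("top");S=snapshot("side");save(S,"c4.png",(190,120,330,230),5);save(S,"c5.png",(110,260,230,384),5)
for n,p in(("top",T),("side",S)):
    C=cloud(p)
    for nm,x,y in(("L",.5605,.294),("R",.5695,.0745)):
        m=(np.hypot(C[...,0]-x,C[...,1]-y)<.035)&(C[...,2]>.066)&(C[...,2]<.085)
        m&=(C[...,1]>y-.002) if nm=="L" else (C[...,1]<y+.002)
        if nm=="R": m&=(C[...,1]>.05)
        P=C[m]; print(n,nm,len(P),"ymin/max",P[:,1].min().round(4),P[:,1].max().round(4),"x",P[:,0].min().round(4),P[:,0].max().round(4),"z",np.median(P[:,2]).round(4))
    # deck frame top / rectangle
    m=(np.hypot(C[...,0]-.42,C[...,1]+.19)<.13)&(C[...,2]>.038)&(C[...,2]<.056)
    m=cv2.morphologyEx(m.astype(np.uint8),cv2.MORPH_OPEN,np.ones((3,3)))
    nl,lab,stt,_=cv2.connectedComponentsWithStats(m);k=1+stt[1:,4].argmax()
    P=C[lab==k]; r=cv2.minAreaRect(P[:,:2].astype(np.float32)); print(n,"deck",np.round(r[0],4),np.round(r[1],4),r[2],"z",np.percentile(P[:,2],[5,50,95]).round(4))
    # bore: low points surrounded
    c=np.array(r[0]); u=np.array([-.388,-.92]);d=C[...,:2]-c
    m=(abs(d@u)<.045)&(abs(d@np.array([.92,-.388]))<.022)&(C[...,2]<.036); Q=C[m]; print("hole px",np.argwhere(m).mean(0)[::-1], m.sum())
    uv=np.argwhere(m); cc=(uv.max(0)+uv.min(0))[::-1]/2; print("bbox c",cc,at_z(p,cc,.044).round(4),at_z(p,uv.mean(0)[::-1],.044).round(4))
    for t in("pan_left","pan_right","plate_mid","deck"):
        for q in pinpoint(t,p)[:1]: print(t,np.round(q["uv"],1),round(q["conf"],2),at_z(p,q["uv"],{"plate_mid":.044,"deck":.02}.get(t,.074)).round(4))
E
```

```text
t 1.4 tcp [ 0.1642 -0.6031  0.2468] F [-0.46  0.22  0.89] M [-0.03  0.04  0.04] op 1.002
top L 146 ymin/max 0.2921 0.316 x 0.5387 0.5823 z 0.0745
top R 133 ymin/max 0.0504 0.076 x 0.5478 0.5908 z 0.0772
top deck [ 0.4187 -0.1801] [0.2003 0.0784] 66.43872833251953 z [0.0417 0.0459 0.0503]
hole px [357.83050847 247.19491525] 118
bbox c [358. 247.] [ 0.4213 -0.1739  0.044 ] [ 0.4208 -0.1735  0.044 ]
pan_left [175.6 192.5] 0.59 [0.5607 0.2916 0.074 ]
pan_right [260.  193.4] 0.75 [0.5571 0.076  0.074 ]
plate_mid [362.6 244.1] 0.85 [ 0.4286 -0.1859  0.044 ]
deck [360.7 248.3] 0.63 [ 0.4184 -0.1857  0.02  ]
side L 97 ymin/max 0.292 0.3211 x 0.5411 0.5845 z 0.0745
side R 86 ymin/max 0.0528 0.0761 x 0.5507 0.5934 z 0.0769
side deck [ 0.42   -0.1802] [0.2016 0.0803] 66.51280975341797 z [0.0413 0.0451 0.048 ]
hole px [177.29145729 312.79396985] 199
bbox c [177.5 312.5] [ 0.4229 -0.1778  0.044 ] [ 0.4226 -0.1784  0.044 ]
pan_left [254.7 150.8] 0.75 [0.5631 0.2849 0.074 ]
pan_right [262.3 201.6] 0.94 [0.5751 0.0807 0.074 ]
plate_mid [175.2 314.8] 0.82 [ 0.4196 -0.1823  0.044 ]
deck [178.1 320.7] 0.8 [ 0.4213 -0.1771  0.02  ]
```

```bash
python3 -c "
import cv2,numpy as np
a=cv2.imread('pics/c4.png');b=cv2.imread('pics/c5.png');h=min(a.shape[0],b.shape[0]);c=np.hstack([a[:h],b[:h]]);cv2.imwrite('pics/c45.png',cv2.resize(c,(800,int(800*h/c.shape[1]))))"
```

```text
(no output)
```

View pics/c45.png

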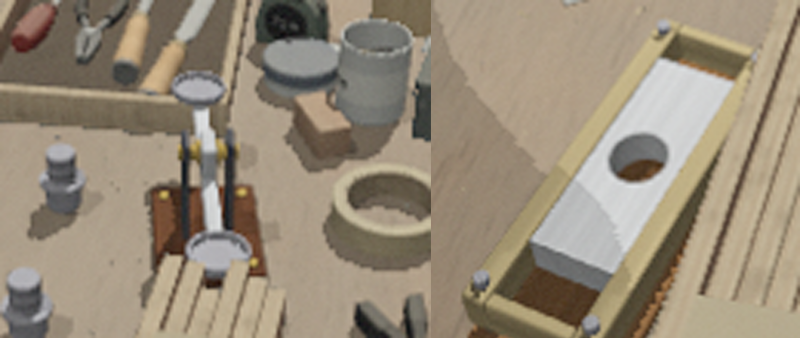

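```bash
python3 -m creep '[{"slide":[-0.027,-0.046,0],"turn":0,"hand":0.05},{"slide":[-0.027,-0.046,0],"turn":0,"hand":0.05},{"slide":[-0.027,-0.046,0],"turn":0,"hand":0.05},{"slide":[-0.027,-0.046,0],"turn":0,"hand":0.05}]' 20; python3 -m creep '[{"slide":[-0.027,-0.046,0],"turn":0,"hand":0.05},{"slide":[-0.027,-0.046,0],"turn":0,"hand":0.05},{"slide":[-0.027,-0.046,0],"turn":0,"hand":0.05},{"slide":[-0.027,-0.046,0],"turn":0,"hand":0.05}]'
```

```text
clock: 2.4
tool_pos: [0.3145, -0.4494, 0.2469]
eef_rot: [0.795, -0.607, 0.0, 0.0]
contact_force: [0.2, -0.7, 0.1]
opening: 0.582
clock: 2.9
tool_pos: [0.4638, -0.2968, 0.247]
eef_rot: [0.795, -0.607, 0.0, 0.0]
contact_force: [-0.4, -0.7, -0.8]
opening: 0.567
```

Moves are accurate, and the arm keeps up with each row.

```bash
python3 -m creep '[{"slide":[-0.052,-0.013,0],"turn":0,"hand":0.05},{"slide":[-0.052,-0.013,0],"turn":0,"hand":0.05},{"slide":[-0.052,-0.013,0],"turn":0,"hand":0.05},{"slide":[-0.052,-0.013,0],"turn":0,"hand":0.05},{"slide":[-0.052,-0.013,0],"turn":0,"hand":0.05}]'; python3 -m creep '[{"slide":[-0.052,-0.013,0],"turn":0,"hand":0.05},{"slide":[-0.052,-0.013,0],"turn":0,"hand":0.05},{"slide":[-0.052,-0.013,0.02],"turn":0,"hand":0.05},{"slide":[-0.052,-0.013,0.04],"turn":0,"hand":0.05},{"slide":[-0.048,-0.013,0.04],"turn":0,"hand":0.05}]'
cat >> h.py <<'E'
def go(x,y,z,note=""):
    s=st(); M=R.from_quat(s["eef_rot"]).as_matrix(); d=np.array([x,y,z])-s["tool_pos"]; print(note,"slide",(M.T@d).round(4),"xang",np.degrees(np.arctan2(M[1,0],M[0,0])).round(1),"q",np.round(s["q"],2))
E
python3 -c "
from h import *
go(.450,.2333,.038)"
```

```text
clock: 3.52
tool_pos: [0.4571, -0.0283, 0.247]
eef_rot: [0.795, -0.607, 0.0, -0.0]
contact_force: [0.7, 0.2, 0.1]
opening: 0.566
clock: 4.15
tool_pos: [0.453, 0.2316, 0.1496]
eef_rot: [0.795, -0.607, 0.0, -0.001]
contact_force: [1.8, -0.4, -0.4]
opening: 0.566
t 4.15 tcp [0.453  0.2316 0.1496] F [ 1.77 -0.43 -0.41] M [-0.01  0.01  0.01] op 0.566
 slide [-0.0023  0.0027  0.1116] xang -74.8 q [-0.53  0.69 -0.06  2.01  0.09  0.44 -1.96]
```

```bash
python3 -m creep '[{"slide":[-0.002,0.003,0.055],"turn":0,"hand":0.05},{"slide":[0,0,0.035],"turn":0,"hand":0.05},{"slide":[0,0,0.0215],"turn":0,"hand":0.05},{"slide":[0,0,0],"turn":0,"hand":0.015},{"slide":[0,0,0],"turn":0,"hand":0.015}]' 20; python3 -m creep '[{"slide":[0,0,0],"turn":0,"hand":0.015},{"slide":[0,0,0],"turn":0,"hand":0.015}]'
python3 -c "
from h import *
go(.5615,.2945,.13)
p=snapshot('side');save(p,'g1.png',(150,100,330,250),4)"
```

```text
clock: 4.78
tool_pos: [0.4497, 0.231, 0.0394]
eef_rot: [0.795, -0.607, 0.0, -0.001]
contact_force: [-0.0, 0.8, 0.9]
opening: 0.368
clock: 5.03
tool_pos: [0.4497, 0.2313, 0.0397]
eef_rot: [0.795, -0.607, 0.0, -0.001]
contact_force: [-0.3, 0.4, 3.6]
opening: 0.272
t 5.03 tcp [0.4497 0.2313 0.0397] F [-0.3   0.42  3.65] M [0.28 0.08 0.02] op 0.272
 slide [-0.0317 -0.1246 -0.09  ] xang -74.8 q [-0.55  0.9  -0.03  2.06  0.11  0.18 -1.98]
```

View pics/g1.png

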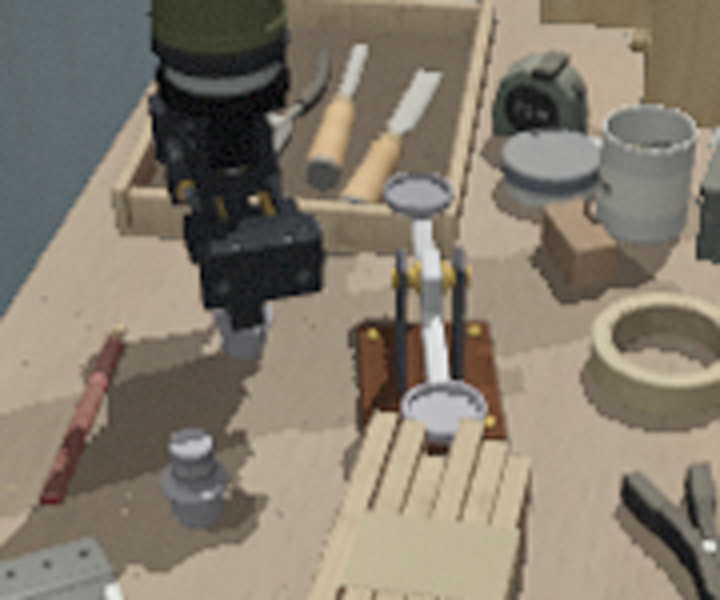

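```bash
python3 -m creep '[{"slide":[0,0,-0.05],"turn":0,"hand":0.015},{"slide":[0,0,-0.05],"turn":0,"hand":0.015},{"slide":[-0.0106,-0.0415,0],"turn":0,"hand":0.015},{"slide":[-0.0106,-0.0415,0],"turn":0,"hand":0.015},{"slide":[-0.0105,-0.0416,0],"turn":0,"hand":0.015}]'
python3 -c "
from h import *
go(.5615,.2945,.1137)
p=snapshot('side');save(p,'g2.png',(200,70,320,190),5)
p=snapshot('top');save(p,'g2t.png',(130,140,250,260),5)"
```

```text
clock: 5.7
tool_pos: [0.5617, 0.2938, 0.1389]
eef_rot: [0.794, -0.607, 0.0, 0.0]
contact_force: [0.5, -0.3, -2.0]
opening: 0.269
t 5.7 tcp [0.5617 0.2938 0.1389] F [ 0.48 -0.3  -2.  ] M [ 0.06 -0.03  0.  ] op 0.269
 slide [-0.0007  0.      0.0252] xang -74.8 q [-0.52  0.83 -0.07  1.63  0.08  0.68 -1.93]
```

View pics/g2.png

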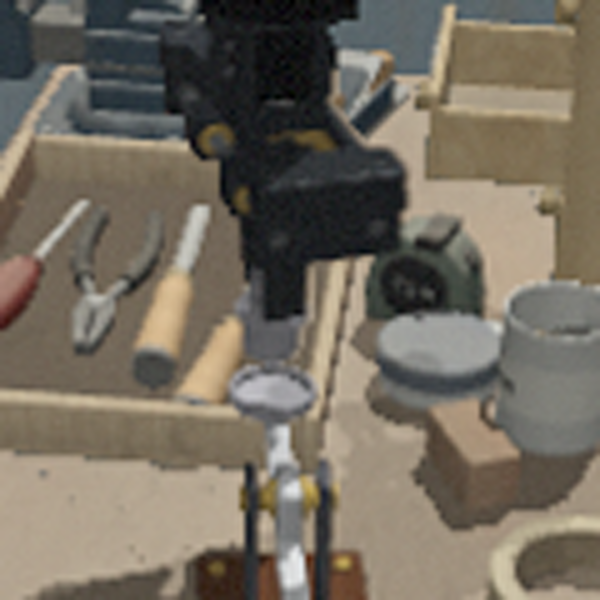

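View pics/g2t.png

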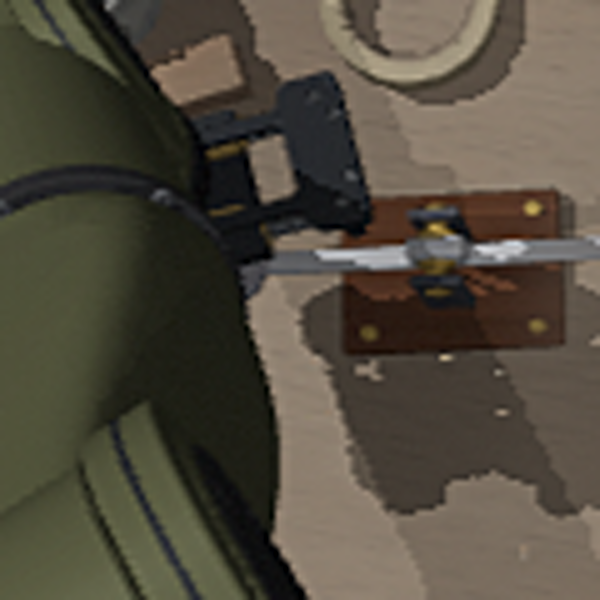

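```bash
python3 -m creep '[{"slide":[0,0,0.015],"turn":0,"hand":0.015},{"slide":[0,0,0.008],"turn":0,"hand":0.015},{"slide":[0,0,0.005],"turn":0,"hand":0.015},{"slide":[0,0,0.003],"turn":0,"hand":0.015}]';  python3 -m creep '[{"slide":[0,0,0.002],"turn":0,"hand":0.015},{"slide":[0,0,0.001],"turn":0,"hand":0.015},{"slide":[0,0,0],"turn":0,"hand":0.015}]'; python3 -c "
from h import *
st()
p=snapshot('side');save(p,'g3.png',(200,70,320,190),5)"
```

```text
clock: 6.3
tool_pos: [0.5605, 0.2937, 0.1072]
eef_rot: [0.795, -0.607, -0.0, 0.0]
contact_force: [-1.0, 0.7, -2.5]
opening: 0.268
clock: 6.68
tool_pos: [0.561, 0.294, 0.1048]
eef_rot: [0.795, -0.607, 0.0, -0.0]
contact_force: [0.2, 0.2, -0.7]
opening: 0.269
t 6.67 tcp [0.561  0.294  0.1048] F [ 0.17  0.23 -0.72] M [ 0.03  0.   -0.01] op 0.269
```

View pics/g3.png

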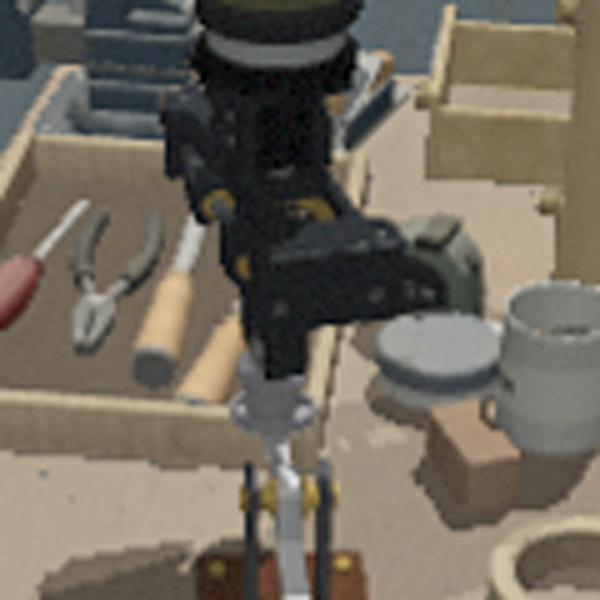

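The plug is in the dish at crop (272,400). I'll go down slightly further and release.

```bash
python3 -m creep '[{"slide":[0,0,0.001],"turn":0,"hand":0.015},{"slide":[0,0,0],"turn":0,"hand":0.015},{"slide":[0,0,0],"turn":0,"hand":0.03},{"slide":[0,0,0],"turn":0,"hand":0.04},{"slide":[0,0,0],"turn":0,"hand":0.05}]';  python3 -m creep '[{"slide":[0,0,-0.01],"turn":0,"hand":0.05},{"slide":[0,0,-0.03],"turn":0,"hand":0.05},{"slide":[0,0,-0.04],"turn":0,"hand":0.05}]'; python3 -c "
from h import *
go(.434,.077,.14)
p=snapshot('side');save(p,'g4.png',(190,90,310,210),5)"
```

```text
clock: 7.35
tool_pos: [0.5611, 0.2939, 0.1038]
eef_rot: [0.795, -0.607, 0.0, -0.0]
contact_force: [-0.5, 0.3, -0.2]
opening: 0.544
clock: 7.72
tool_pos: [0.5605, 0.2936, 0.1844]
eef_rot: [0.795, -0.607, -0.0, 0.001]
contact_force: [0.1, -0.0, 0.1]
opening: 0.564
t 7.72 tcp [0.5605 0.2936 0.1844] F [ 0.15 -0.    0.14] M [ 0.06 -0.03 -0.02] op 0.564
 slide [0.1757 0.1789 0.0448] xang -74.8 q [-0.51  0.77 -0.07  1.6   0.07  0.77 -1.93]
```

View pics/g4.png

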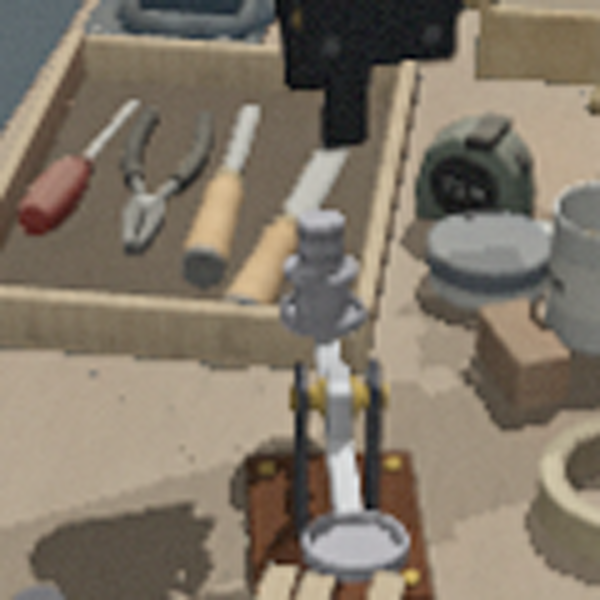

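```bash
python3 -m creep '[{"slide":[0.0,0,0],"turn":-10.7,"hand":0.05},{"slide":[0,0,0],"turn":-10.7,"hand":0.05},{"slide":[0,0,0],"turn":-10.7,"hand":0.05},{"slide":[0,0,0],"turn":-10.7,"hand":0.05}]';  python3 -m creep '[{"slide":[0.0,0,0],"turn":-10.7,"hand":0.05},{"slide":[0,0,0],"turn":-10.7,"hand":0.05},{"slide":[0,0,0],"turn":-10.7,"hand":0.05}]'; python3 -c "
from h import *
go(.434,.0765,.14)
p=snapshot('top');C=cloud(p);print(blob(C,.433,.078,.03,.045,.07))"
```

```text
clock: 8.28
tool_pos: [0.5613, 0.2938, 0.1844]
eef_rot: [0.962, -0.273, 0.001, -0.0]
contact_force: [-0.0, -0.2, -0.2]
opening: 0.568
clock: 8.65
tool_pos: [0.5614, 0.2937, 0.1843]
eef_rot: [1.0, 0.004, 0.001, 0.0]
contact_force: [-0.6, -0.3, -0.2]
opening: 0.567
t 8.65 tcp [0.5614 0.2937 0.1843] F [-0.61 -0.26 -0.19] M [-0.03 -0.12 -0.03] op 0.567
 slide [-0.1291  0.2162  0.0442] xang 0.5 q [-0.31  0.8  -0.45  1.59  0.43  0.85 -0.92]h.py:29: RuntimeWarning: Mean of empty slice.
  P=C[m]; return len(P),P.mean(0).round(4),((P[:,:2].max(0)+P[:,:2].min(0))/2).round(4),np.ptp(P[:,:2],axis=0).round(3)
  ret = um.true_divide(
Traceback (most recent call last):
  File "h.py", line 29, in blob
    P=C[m]; return len(P),P.mean(0).round(4),((P[:,:2].max(0)+P[:,:2].min(0))/2).round(4),np.ptp(P[:,:2],axis=0).round(3)
                                               ~~~~~~~~~~~^^^
ValueError: zero-size array to reduction operation maximum which has no identity
```

```bash
python3 -m creep '[{"slide":[-0.0258,0.0432,0],"turn":0,"hand":0.05},{"slide":[-0.0258,0.0432,0],"turn":0,"hand":0.05},{"slide":[-0.0258,0.0432,0],"turn":0,"hand":0.05},{"slide":[-0.0258,0.0432,0.02],"turn":0,"hand":0.05},{"slide":[-0.0259,0.0434,0.0242],"turn":0,"hand":0.05}]'; python3 -c "
from h import *
go(.434,.0765,.0395)"
```

```text
clock: 9.32
tool_pos: [0.4326, 0.0761, 0.1401]
eef_rot: [1.0, -0.001, 0.002, -0.0]
contact_force: [1.4, -1.1, -0.7]
opening: 0.567
t 9.32 tcp [0.4326 0.0761 0.1401] F [ 1.44 -1.15 -0.73] M [-0.07 -0.12  0.04] op 0.567
 slide [ 0.0011 -0.0003  0.1006] xang -0.1 q [-0.08  0.67 -0.32  2.21  0.62  0.34 -0.92]
```

```bash
python3 -m creep '[{"slide":[0.001,0,0.05],"turn":0,"hand":0.05},{"slide":[0,0,0.035],"turn":0,"hand":0.05},{"slide":[0,0,0.0155],"turn":0,"hand":0.05},{"slide":[0,0,0],"turn":0,"hand":0.015},{"slide":[0,0,0],"turn":0,"hand":0.015}]' 20; python3 -m creep '[{"slide":[0,0,0],"turn":0,"hand":0.015},{"slide":[0,0,0],"turn":0,"hand":0.015},{"slide":[0,0,-0.05],"turn":0,"hand":0.015},{"slide":[0,0,-0.06],"turn":0,"hand":0.015}]'
python3 -c "
from h import *
go(.5705,.075,.1247+.02)
p=snapshot('side');save(p,'g5.png',(150,100,330,250),4)"
```

```text
clock: 9.95
tool_pos: [0.4356, 0.0775, 0.0442]
eef_rot: [1.0, 0.0, -0.0, 0.0]
contact_force: [0.6, 0.6, -0.6]
opening: 0.362
clock: 10.45
tool_pos: [0.4343, 0.0776, 0.1449]
eef_rot: [1.0, 0.001, -0.004, 0.0]
contact_force: [2.4, -0.1, -1.8]
opening: 0.266
t 10.45 tcp [0.4343 0.0776 0.1449] F [ 2.39 -0.14 -1.85] M [-0.01 -0.25 -0.06] op 0.266
 slide [ 0.1362  0.0028 -0.0008] xang 0.1 q [ 0.07  0.7  -0.55  2.18  0.81  0.48 -1.13]
```

View pics/g5.png

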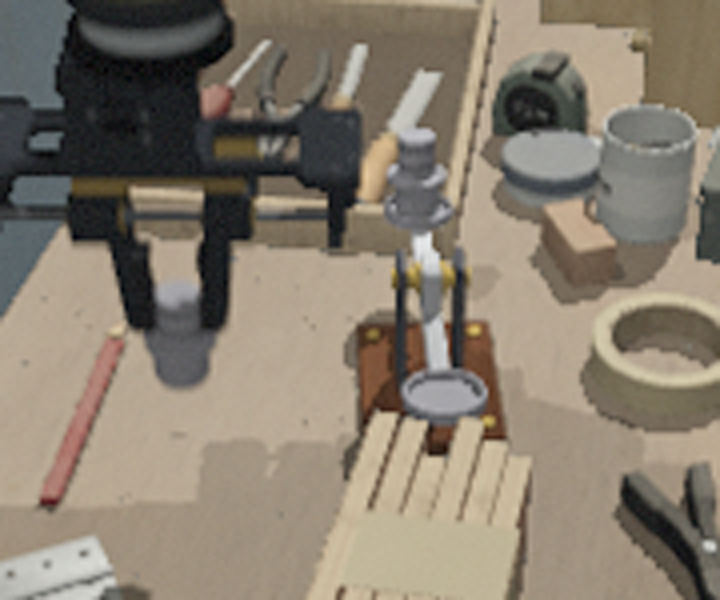

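```bash
python3 -m creep '[{"slide":[0.045,0.001,0],"turn":0,"hand":0.015},{"slide":[0.045,0.001,0],"turn":0,"hand":0.015},{"slide":[0.046,0.001,0],"turn":0,"hand":0.015},{"slide":[0,0,0],"turn":0,"hand":0.015},{"slide":[0,0,0],"turn":0,"hand":0.015}]'
python3 -c "
from h import *
go(.5705,.075,.1247+.02)
p=snapshot('side');save(p,'g6.png',(200,130,320,250),5)
C=cloud(p)
for z0,z1 in((.08,.13),(.13,.18)):
  m=(np.hypot(C[...,0]-.5705,C[...,1]-.075)<.025)&(C[...,2]>.09)&(C[...,2]<.16)
P=C[m];h,e=np.histogram(P[:,2],bins=np.arange(.09,.162,.004))
for i in range(len(h)):
  Q=P[(P[:,2]>=e[i])&(P[:,2]<e[i+1])]
  if len(Q): print(e[i].round(3),len(Q),Q[:,0].min().round(4),Q[:,0].max().round(4),Q[:,1].min().round(4))
print(pinpoint('plug_b',p)[:3])
"
```

```text
clock: 11.12
tool_pos: [0.5697, 0.075, 0.1434]
eef_rot: [1.0, 0.001, -0.003, 0.0]
contact_force: [-0.4, -0.2, -2.0]
opening: 0.268
t 11.12 tcp [0.5697 0.075  0.1434] F [-0.42 -0.22 -1.97] M [-0.03 -0.06  0.03] op 0.268
 slide [ 0.0008 -0.     -0.0013] xang 0.1 q [ 0.15  0.84 -0.64  1.79  0.7   0.76 -0.86]
0.09 52 0.5506 0.593 0.0519
0.094 2 0.567 0.5837 0.0546
0.098 3 0.559 0.5798 0.0656
0.102 14 0.5569 0.5796 0.061
0.106 22 0.5548 0.5841 0.0606
0.11 25 0.5548 0.584 0.0615
0.114 18 0.5568 0.5838 0.0615
0.118 9 0.5588 0.5792 0.0599
0.122 23 0.5526 0.5876 0.0582
0.126 65 0.5526 0.5877 0.0567
0.13 19 0.5526 0.5813 0.0646
0.134 22 0.5525 0.589 0.0632
0.138 42 0.5484 0.5929 0.0635
0.142 35 0.5504 0.5929 0.0627
0.146 34 0.5484 0.5927 0.0628
0.15 82 0.5484 0.5925 0.0628
0.154 34 0.5484 0.5924 0.0634
[{'uv': [359.7, 301.4], 'conf': 0.92}, {'uv': [262.8, 189.3], 'conf': 0.86}, {'uv': [319.6, 289.1], 'conf': 0.74}]
```

View pics/g6.png

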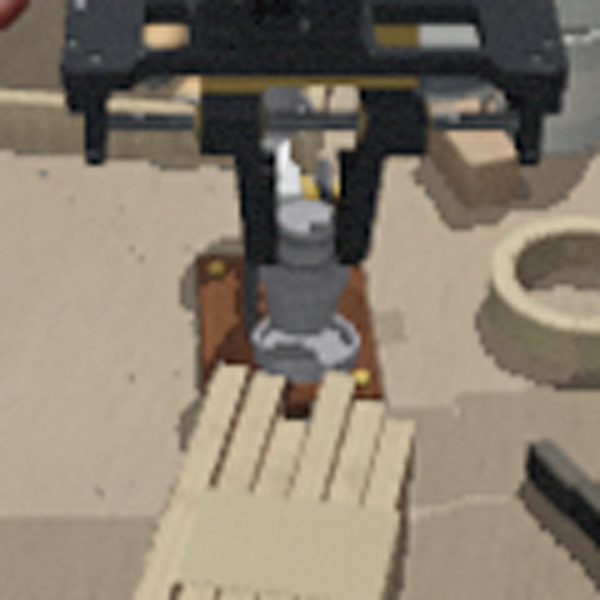

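```bash
python3 -m creep '[{"slide":[0.002,0,0.006],"turn":0,"hand":0.015},{"slide":[0,0,0.004],"turn":0,"hand":0.015},{"slide":[0,0,0.002],"turn":0,"hand":0.015},{"slide":[0,0,0],"turn":0,"hand":0.015}]'
python3 -c "
from h import *
st()
p=snapshot('side');save(p,'g7.png',(200,130,320,250),5)
C=cloud(p);P=C[(np.hypot(C[...,0]-.5715,C[...,1]-.075)<.025)&(C[...,2]>.08)&(C[...,2]<.16)];h,e=np.histogram(P[:,2],bins=np.arange(.08,.15,.002))
for i in range(len(h)):
  Q=P[(P[:,2]>=e[i])&(P[:,2]<e[i+1])]
  if len(Q): print(e[i].round(3),len(Q),Q[:,0].min().round(4),Q[:,0].max().round(4),Q[:,1].min().round(4))
"
```

```text
clock: 11.72
tool_pos: [0.573, 0.0752, 0.1316]
eef_rot: [1.0, 0.001, -0.002, -0.0]
contact_force: [0.3, 0.2, -1.5]
opening: 0.264
t 11.72 tcp [0.573  0.0752 0.1316] F [ 0.27  0.21 -1.52] M [-0.09 -0.07  0.04] op 0.264
0.082 1 0.5552 0.5552 0.0881
0.084 24 0.5506 0.5929 0.0549
0.086 31 0.5526 0.5912 0.0525
0.088 32 0.5506 0.5927 0.0521
0.09 28 0.5506 0.593 0.0527
0.092 27 0.5506 0.5903 0.0527
0.094 14 0.5631 0.5841 0.0538
0.096 5 0.561 0.5863 0.0606
0.098 15 0.5589 0.5863 0.0619
0.1 9 0.559 0.5839 0.0623
0.102 12 0.563 0.5861 0.061
0.104 7 0.559 0.5839 0.0621
0.106 5 0.569 0.5773 0.0615
0.108 2 0.5609 0.5857 0.0653
0.11 5 0.5588 0.5899 0.0596
0.112 18 0.5548 0.5902 0.0571
0.114 44 0.5567 0.59 0.0584
0.116 23 0.5568 0.5862 0.0562
0.118 5 0.5587 0.5773 0.0642
0.12 10 0.563 0.586 0.0626
0.122 12 0.5649 0.5916 0.064
0.124 16 0.5546 0.5934 0.0631
0.126 23 0.5505 0.5934 0.0638
0.128 11 0.5545 0.5934 0.0634
0.13 17 0.5504 0.5932 0.064
0.132 16 0.5525 0.5912 0.0641
0.134 15 0.5505 0.5891 0.0648
0.136 18 0.5484 0.593 0.0628
0.138 28 0.5504 0.591 0.0633
0.14 45 0.5525 0.593 0.0634
0.142 30 0.5504 0.5929 0.0643
0.144 10 0.5524 0.5909 0.0636
0.146 9 0.5504 0.5927 0.0626
```

View pics/g7.png

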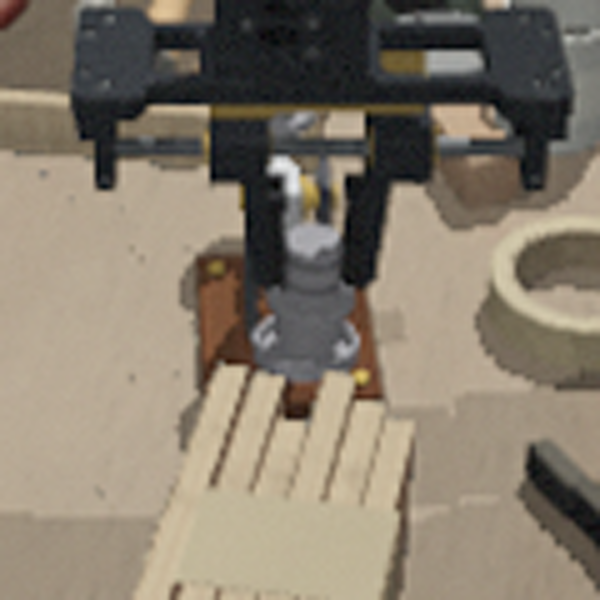

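```bash
python3 -m creep '[{"slide":[0,0,0.002],"turn":0,"hand":0.015},{"slide":[0,0,0.001],"turn":0,"hand":0.015},{"slide":[0,0,0],"turn":0,"hand":0.03},{"slide":[0,0,0],"turn":0,"hand":0.04},{"slide":[0,0,0],"turn":0,"hand":0.045}]'; python3 -m creep '[{"slide":[0,0,0],"turn":0,"hand":0.045},{"slide":[0,0,0],"turn":0,"hand":0.045}]'
python3 -c "
from h import *
st()
p=snapshot('side');save(p,'g8.png',(200,90,320,210),5)"
```

```text
clock: 12.4
tool_pos: [0.5732, 0.0752, 0.1289]
eef_rot: [1.0, 0.0, -0.002, -0.0]
contact_force: [-0.1, -0.5, 0.7]
opening: 0.508
clock: 12.65
tool_pos: [0.5732, 0.0752, 0.1289]
eef_rot: [1.0, 0.0, -0.002, -0.0]
contact_force: [0.7, 0.0, 0.4]
opening: 0.513
t 12.65 tcp [0.5732 0.0752 0.1289] F [0.73 0.04 0.44] M [-0.   -0.08  0.01] op 0.513
```

View pics/g8.png

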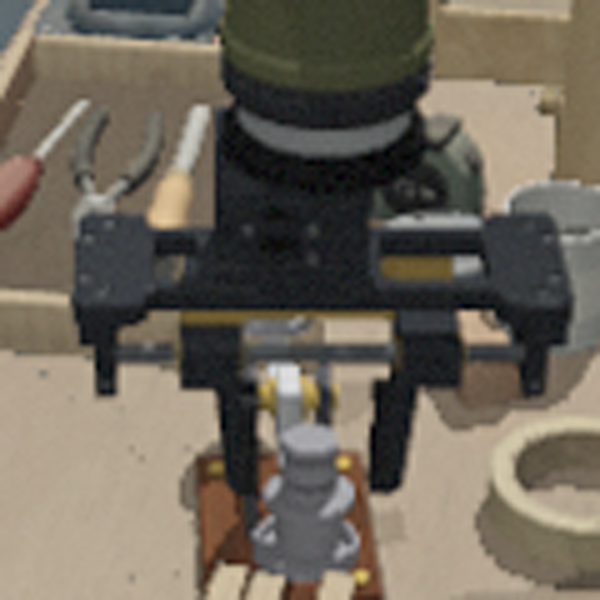

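```bash
python3 -m creep '[{"slide":[0,0,-0.02],"turn":0,"hand":0.045},{"slide":[0,0,-0.04],"turn":0,"hand":0.045},{"slide":[-0.03,0,-0.04],"turn":0,"hand":0.045},{"slide":[-0.04,0,0],"turn":0,"hand":0.045}]'
python3 -c "
from h import *
st()
p=snapshot('side');save(p,'g9.png',(200,90,320,210),5)
C=cloud(p)
for y in(.294,.075):
  print(blob(C,.5665,y,.03,.09,.15)); P=C[(np.hypot(C[...,0]-.566,C[...,1]-y)<.025)&(C[...,2]<.15)&(C[...,2]>.06)]; print(P[:,2].max(),np.histogram(P[:,2],bins=np.arange(.06,.15,.004)))
"
```

```text
clock: 13.2
tool_pos: [0.505, 0.0764, 0.2317]
eef_rot: [1.0, -0.0, 0.002, -0.002]
contact_force: [0.1, -0.4, -0.3]
opening: 0.514
t 13.2 tcp [0.505  0.0764 0.2317] F [ 0.09 -0.38 -0.31] M [-0.02 -0.07 -0.04] op 0.514
(149, array([0.5612, 0.2916, 0.1029]), array([0.5614, 0.2933]), array([0.035, 0.031]))
0.11846639718697904 (array([12, 45, 35, 16, 17, 15,  6, 43, 26, 10, 16, 12, 13, 27, 16,  0,  0,
        0,  0,  0,  0,  0]), array([0.06 , 0.064, 0.068, 0.072, 0.076, 0.08 , 0.084, 0.088, 0.092,
       0.096, 0.1  , 0.104, 0.108, 0.112, 0.116, 0.12 , 0.124, 0.128,
       0.132, 0.136, 0.14 , 0.144, 0.148]))
(399, array([0.5719, 0.0697, 0.1143]), array([0.5718, 0.0681]), array([0.043, 0.045]))
0.14144756252128976 (array([ 0,  0,  0,  0,  0,  0, 49, 48, 42, 24, 20, 12, 21, 72, 21, 22, 19,
       20, 24, 53,  6,  0]), array([0.06 , 0.064, 0.068, 0.072, 0.076, 0.08 , 0.084, 0.088, 0.092,
       0.096, 0.1  , 0.104, 0.108, 0.112, 0.116, 0.12 , 0.124, 0.128,
       0.132, 0.136, 0.14 , 0.144, 0.148]))
```

View pics/g9.png

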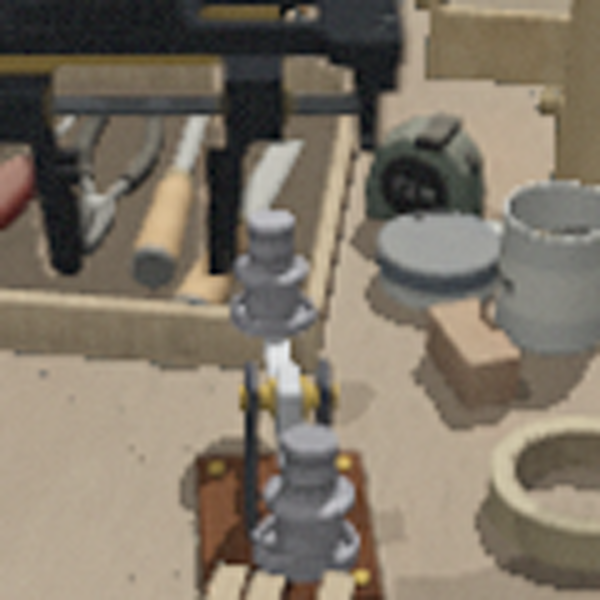

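Picture: the left plug (crop 272,270) sits low with its top at z≈0.117, and the right plug (crop 308,500) is high at 0.140. The left pan has dropped. I'll turn to the shoe-aligned jaw angle and go for the left plug.

```bash
python3 -m creep '[{"slide":[0.0,0,0],"turn":-10.7,"hand":0.05},{"slide":[0,0,0],"turn":-10.7,"hand":0.05},{"slide":[0,0,0],"turn":-10.7,"hand":0.05},{"slide":[0,0,0],"turn":-10.7,"hand":0.05}]';  python3 -m creep '[{"slide":[0.0,0,0],"turn":-10.7,"hand":0.05},{"slide":[0,0,0],"turn":-10.7,"hand":0.05},{"slide":[0,0,0],"turn":-2.2,"hand":0.05}]'; python3 -c "
from h import *
p=snapshot('side');C=cloud(p)
m=(np.hypot(C[...,0]-.566,C[...,1]-.294)<.025)&(C[...,2]<.15)&(C[...,2]>.066)
P=C[m]
for z in np.arange(.066,.12,.004):
  Q=P[abs(P[:,2]-z)<.002]; print(z.round(3),len(Q),Q[:,:2].min(0).round(4),Q[:,:2].max(0).round(4))
go(.5613,.2937,.17)"
```

```text
clock: 13.75
tool_pos: [0.5035, 0.0749, 0.229]
eef_rot: [0.93, 0.368, -0.002, -0.001]
contact_force: [-0.7, 0.2, -0.2]
opening: 0.564
clock: 14.12
tool_pos: [0.5034, 0.075, 0.2288]
eef_rot: [0.837, 0.548, -0.001, -0.001]
contact_force: [0.3, 0.2, 0.5]
opening: 0.57
0.066 25 [0.5411 0.2718] [0.5846 0.3051]
0.07 39 [0.5436 0.27  ] [0.5845 0.3075]
0.074 15 [0.5487 0.272 ] [0.5741 0.2905]
0.078 16 [0.5487 0.2796] [0.5741 0.2902]
0.082 17 [0.5487 0.2799] [0.5741 0.2913]
0.086 10 [0.5437 0.2808] [0.5689 0.2941]
0.09 46 [0.5437 0.278 ] [0.5793 0.3089]
0.094 19 [0.5487 0.2789] [0.5714 0.2945]
0.098 11 [0.5513 0.2855] [0.5714 0.2952]
0.102 14 [0.5513 0.2868] [0.5714 0.2936]
0.106 11 [0.5513 0.2874] [0.5714 0.2962]
0.11 15 [0.5513 0.2881] [0.5713 0.2963]
0.114 19 [0.5512 0.2873] [0.5712 0.309 ]
0.118 24 [0.5513 0.2888] [0.5713 0.3053]
t 14.18 tcp [0.5035 0.075  0.2288] F [ 0.45 -0.42  0.5 ] M [ 0.04 -0.14 -0.06] op 0.567
 slide [ 0.2237 -0.0341  0.0587] xang 66.5 q [ 0.37  0.76 -1.05  1.9   0.8   0.98  0.1 ]
```

```bash
python3 -m creep '[{"slide":[0.0567,-0.0089,0],"turn":0,"hand":0.05},{"slide":[0.0567,-0.0089,0],"turn":0,"hand":0.05},{"slide":[0.0567,-0.0088,0.02],"turn":0,"hand":0.05},{"slide":[0.0566,-0.0088,0.02],"turn":0,"hand":0.05},{"slide":[0,0,0.018],"turn":0,"hand":0.05}]'; python3 -c "
from h import *
go(.5613,.297,.104)
p=snapshot('side');save(p,'g10.png',(200,90,320,210),5)"
```

```text
clock: 14.8
tool_pos: [0.5602, 0.3033, 0.1706]
eef_rot: [0.836, 0.549, 0.0, -0.003]
contact_force: [-0.2, -0.8, -0.0]
opening: 0.566
t 14.8 tcp [0.5602 0.3033 0.1706] F [-0.19 -0.81 -0.04] M [-0.06 -0.14 -0.01] op 0.566
 slide [-0.0056  0.0038  0.0666] xang 66.6 q [-0.1   0.95 -0.94  1.58  0.85  1.06 -0.11]
```

View pics/g10.png

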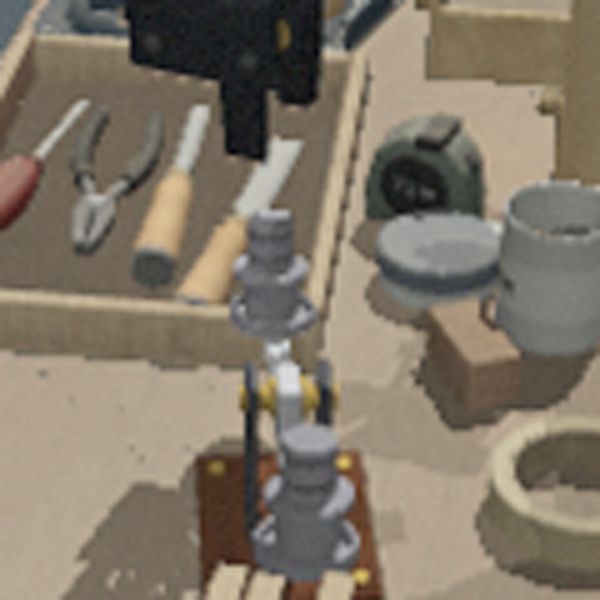

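```bash
python3 -m creep '[{"slide":[-0.004,0.003,0.015],"turn":0,"hand":0.05},{"slide":[0,0,0],"turn":0,"hand":0.05}]'; python3 -c "
from h import *
go(.5613,.297,.104)"
```

```text
clock: 15.1
tool_pos: [0.5629, 0.2889, 0.1548]
eef_rot: [0.837, 0.547, -0.003, -0.0]
contact_force: [-0.9, -0.1, 0.3]
opening: 0.571
t 15.1 tcp [0.5629 0.2889 0.1548] F [-0.88 -0.07  0.25] M [-0.02 -0.17 -0.01] op 0.571
 slide [ 0.007  -0.0046  0.0508] xang 66.3 q [-0.09  0.97 -0.92  1.6   0.87  1.04 -0.12]
```

```bash
python3 -m creep '[{"slide":[0.006,-0.004,0],"turn":0,"hand":0.05},{"slide":[0,0,0],"turn":0,"hand":0.05},{"slide":[0,0,0],"turn":0,"hand":0.05}]'; python3 -c "
from h import *
go(.5613,.297,.104)"
```

```text
clock: 15.48
tool_pos: [0.5614, 0.2995, 0.1565]
eef_rot: [0.836, 0.548, -0.001, -0.001]
contact_force: [-0.4, 0.0, 0.8]
opening: 0.566
t 15.47 tcp [0.5614 0.2995 0.1565] F [-0.43  0.05  0.77] M [ 0.06 -0.17 -0.03] op 0.566
 slide [-0.0023  0.0011  0.0525] xang 66.5 q [-0.1   0.97 -0.93  1.59  0.86  1.04 -0.12]
```

```bash
python3 -m creep '[{"slide":[-0.002,0.001,0.02],"turn":0,"hand":0.05},{"slide":[0,0,0.015],"turn":0,"hand":0.05},{"slide":[0,0,0.01],"turn":0,"hand":0.05},{"slide":[0,0,0.006],"turn":0,"hand":0.05},{"slide":[0,0,0],"turn":0,"hand":0.05}]'; python3 -c "
from h import *
go(.5613,.297,.104)
p=snapshot('side');save(p,'g11.png',(200,90,320,210),5)"
```

```text
clock: 16.1
tool_pos: [0.561, 0.2971, 0.1045]
eef_rot: [0.836, 0.548, -0.002, -0.001]
contact_force: [-0.4, -0.8, 0.1]
opening: 0.568
t 16.1 tcp [0.561  0.2971 0.1045] F [-0.4 -0.8  0.1] M [ 0.01 -0.12 -0.05] op 0.568
 slide [0.     0.0003 0.0005] xang 66.5 q [-0.12  1.03 -0.88  1.62  0.93  0.97 -0.17]
```

View pics/g11.png

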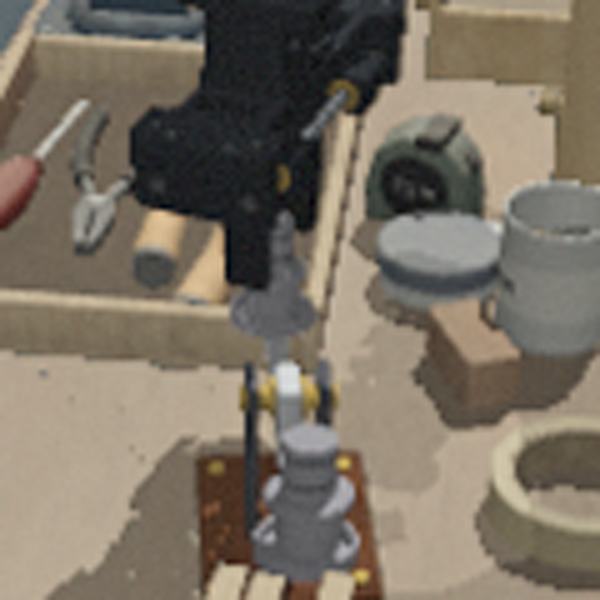

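```bash
python3 -m creep '[{"slide":[0,0,0],"turn":0,"hand":0.035},{"slide":[0,0,0],"turn":0,"hand":0.028},{"slide":[0,0,0],"turn":0,"hand":0.022},{"slide":[0,0,0],"turn":0,"hand":0.015},{"slide":[0,0,0],"turn":0,"hand":0.015}]' 20; python3 -c "
from h import *
st()
p=snapshot('side');save(p,'g12.png',(200,90,320,210),5)"
```

```text
clock: 16.77
tool_pos: [0.5613, 0.2974, 0.1053]
eef_rot: [0.837, 0.548, -0.001, -0.001]
contact_force: [0.6, 0.1, 3.4]
opening: 0.265
t 16.77 tcp [0.5613 0.2974 0.1053] F [0.58 0.15 3.38] M [-0.05 -0.06 -0.01] op 0.265
```

View pics/g12.png

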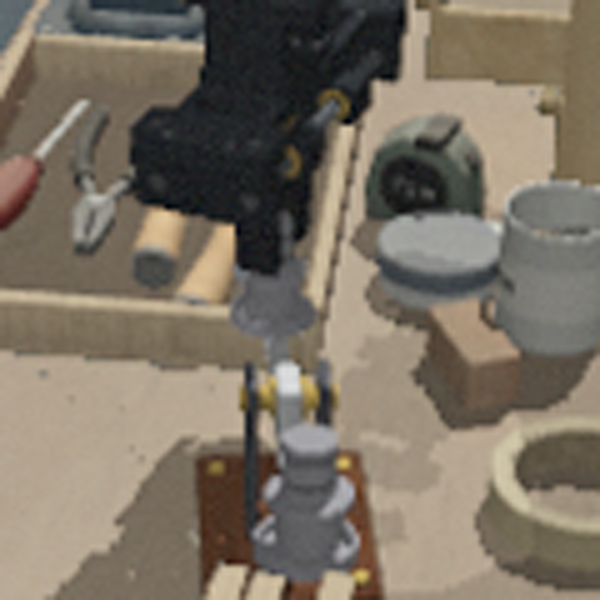

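```bash
python3 -m creep '[{"slide":[0,0,-0.002],"turn":0,"hand":0.015},{"slide":[0,0,-0.002],"turn":0,"hand":0.015},{"slide":[0,0,-0.002],"turn":0,"hand":0.015},{"slide":[0,0,-0.002],"turn":0,"hand":0.015},{"slide":[0,0,-0.002],"turn":0,"hand":0.015}]' 30; python3 -m creep '[{"slide":[0,0,-0.002],"turn":0,"hand":0.015},{"slide":[0,0,-0.002],"turn":0,"hand":0.015},{"slide":[0,0,-0.002],"turn":0,"hand":0.015},{"slide":[0,0,-0.002],"turn":0,"hand":0.015},{"slide":[0,0,-0.002],"turn":0,"hand":0.015}]';  python3 -m creep '[{"slide":[0,0,-0.002],"turn":0,"hand":0.015},{"slide":[0,0,-0.002],"turn":0,"hand":0.015},{"slide":[0,0,-0.003],"turn":0,"hand":0.015},{"slide":[0,0,-0.01],"turn":0,"hand":0.015},{"slide":[0,0,-0.03],"turn":0,"hand":0.015}]'
python3 -c "
from h import *
go(.4213,-.1758,.17)
p=snapshot('side');save(p,'g13.png',(200,70,320,210),5)"
```

```text
clock: 17.45
tool_pos: [0.5611, 0.2971, 0.115]
eef_rot: [0.836, 0.548, -0.001, -0.001]
contact_force: [0.3, 0.8, -0.8]
opening: 0.261
clock: 18.08
tool_pos: [0.5613, 0.2971, 0.1251]
eef_rot: [0.837, 0.548, -0.001, -0.001]
contact_force: [0.4, -0.0, -0.3]
opening: 0.263
clock: 18.7
tool_pos: [0.5608, 0.296, 0.1713]
eef_rot: [0.836, 0.548, -0.003, -0.001]
contact_force: [-0.6, -0.4, -2.3]
opening: 0.265
t 18.7 tcp [0.5608 0.296  0.1713] F [-0.63 -0.36 -2.26] M [ 0.02 -0.17 -0.04] op 0.265
 slide [-0.4882  0.0605  0.0031] xang 66.5 q [-0.09  0.95 -0.94  1.58  0.84  1.07 -0.1 ]
```

View pics/g13.png

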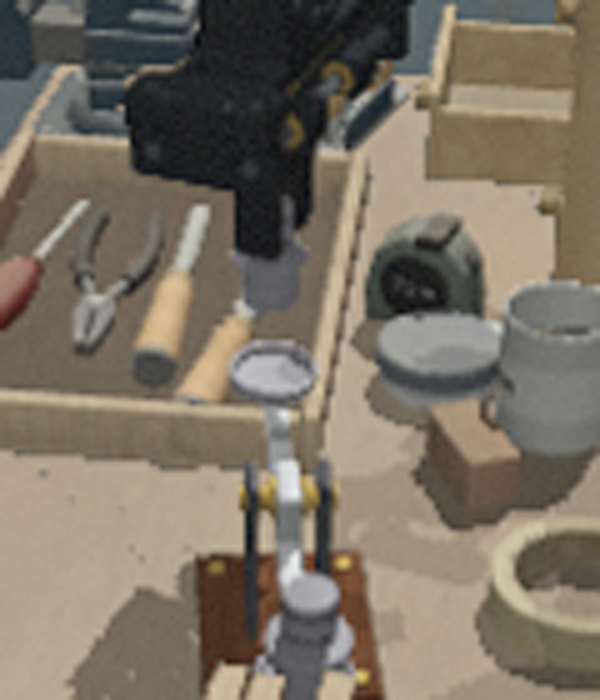

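```bash
python3 -m creep '[{"slide":[-0.05,0.0067,-0.03],"turn":0,"hand":0.015},{"slide":[-0.055,0.0067,0],"turn":0,"hand":0.015},{"slide":[-0.055,0.0067,0],"turn":0,"hand":0.015},{"slide":[-0.055,0.0067,0],"turn":0,"hand":0.015},{"slide":[-0.055,0.0067,0],"turn":0,"hand":0.015}]' ; python3 -m creep '[{"slide":[-0.055,0.0067,0],"turn":0,"hand":0.015},{"slide":[-0.055,0.0067,0],"turn":0,"hand":0.015},{"slide":[-0.055,0.0067,0],"turn":0,"hand":0.015},{"slide":[-0.04,0.005,0],"turn":0,"hand":0.015}]'; python3 -m creep '[{"slide":[-0.012,0.001,0.03],"turn":0,"hand":0.015},{"slide":[0,0,0.03],"turn":0,"hand":0.015},{"slide":[0,0,0],"turn":0,"hand":0.015},{"slide":[0,0,0],"turn":0,"hand":0.015}]'
python3 -c "
from h import *
go(.4213,-.1758,.107)
p=snapshot('side');save(p,'g14.png',(110,220,270,384),4)"
```

```text
clock: 19.38
tool_pos: [0.484, 0.0345, 0.2023]
eef_rot: [0.836, 0.548, -0.001, -0.001]
contact_force: [0.4, -0.8, -2.3]
opening: 0.265
clock: 19.88
tool_pos: [0.4245, -0.1644, 0.2022]
eef_rot: [0.837, 0.547, -0.002, -0.001]
contact_force: [0.5, -0.1, -2.3]
opening: 0.266
clock: 20.38
tool_pos: [0.4223, -0.1727, 0.1432]
eef_rot: [0.836, 0.548, -0.001, -0.001]
contact_force: [0.7, 0.5, -2.0]
opening: 0.26
t 20.38 tcp [ 0.4223 -0.1727  0.1432] F [ 0.74  0.48 -1.99] M [ 0.06 -0.21  0.03] op 0.26
 slide [-0.0032  0.0004  0.0362] xang 66.5 q [ 0.85  0.83 -0.96  2.13  1.06  0.77  0.34]
```

View pics/g14.png

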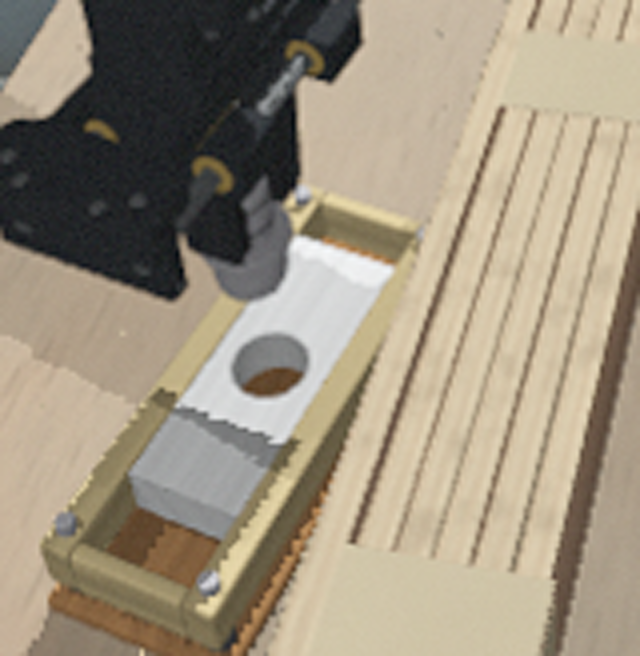

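```bash
python3 -c "
from h import *
p=snapshot('side');save(p,'g15.png',(150,255,200,305),12)
C=cloud(p)
m=(np.hypot(C[...,0]-.4215,C[...,1]+.175)<.035)&(C[...,2]<.17)&(C[...,2]>.09)
P=C[m]
for z in np.arange(.096,.15,.003):
  Q=P[abs(P[:,2]-z)<.0015]; print(z.round(3),len(Q),Q[:,:2].min(0).round(4),Q[:,:2].max(0).round(4)) if len(Q) else 0
"
```

```text
0.102 8 [ 0.4151 -0.1879] [ 0.4348 -0.1782]
0.105 5 [ 0.4267 -0.1875] [ 0.4363 -0.1755]
0.108 29 [ 0.4089 -0.1902] [ 0.4369 -0.1727]
0.111 22 [ 0.4128 -0.1895] [ 0.4363 -0.1717]
0.114 20 [ 0.41 -0.19] [ 0.436  -0.1789]
0.117 28 [ 0.4124 -0.1899] [ 0.4362 -0.1779]
0.12 8 [ 0.4191 -0.1889] [ 0.4311 -0.1853]
0.123 5 [ 0.405  -0.1907] [ 0.4334 -0.1842]
0.126 30 [ 0.4057 -0.1927] [ 0.4399 -0.159 ]
0.129 88 [ 0.4107 -0.1939] [ 0.4403 -0.1606]
0.132 17 [ 0.4258 -0.1908] [ 0.4366 -0.1755]
0.135 13 [ 0.4248 -0.1951] [ 0.4406 -0.159 ]
0.138 26 [ 0.424  -0.1976] [ 0.442  -0.1549]
0.141 37 [ 0.4041 -0.2013] [ 0.4422 -0.1549]
0.144 38 [ 0.4033 -0.2009] [ 0.4426 -0.1546]
0.147 45 [ 0.4037 -0.1998] [ 0.4428 -0.1544]
```

View pics/g15.png

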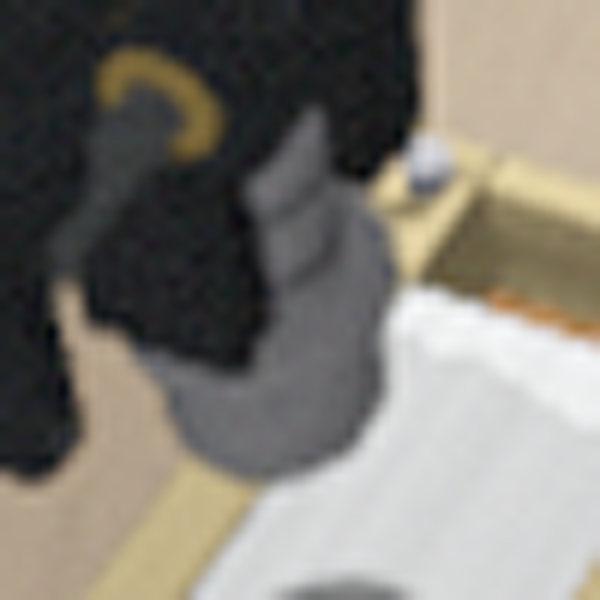

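Side view: the plug hangs upright at about crop (257,285), just above the bore at (270,365). The relative offset is about 1–2 mm along the shoe. I'll lower gently.

```bash
python3 -m creep '[{"slide":[-0.0018,0.0003,0.02],"turn":0,"hand":0.015},{"slide":[0,0,0.02],"turn":0,"hand":0.015},{"slide":[0,0,0.012],"turn":0,"hand":0.015},{"slide":[0,0,0],"turn":0,"hand":0.015},{"slide":[0,0,0],"turn":0,"hand":0.015}]' 
python3 -c "
from h import *
st()
p=snapshot('side');save(p,'g16.png',(140,265,215,340),8)"
```

```text
clock: 21.1
tool_pos: [0.4215, -0.1748, 0.0911]
eef_rot: [0.836, 0.548, -0.001, -0.001]
contact_force: [0.1, 0.6, -1.0]
opening: 0.265
t 21.1 tcp [ 0.4215 -0.1748  0.0911] F [ 0.12  0.59 -1.03] M [ 0.05 -0.16 -0.01] op 0.265
```

View pics/g16.png

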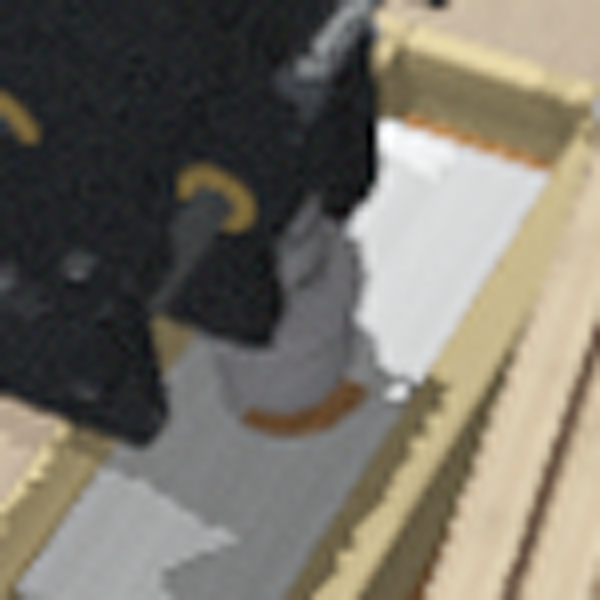

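```bash
python3 -m creep '[{"slide":[0.0004,0.0009,0.003],"turn":0,"hand":0.015},{"slide":[0,0,0.002],"turn":0,"hand":0.015},{"slide":[0,0,0.002],"turn":0,"hand":0.015},{"slide":[0,0,0.002],"turn":0,"hand":0.015},{"slide":[0,0,0],"turn":0,"hand":0.015}]' 
python3 -c "
from h import *
st()
p=snapshot('side');save(p,'g17.png',(140,265,215,340),8)"
```

```text
clock: 21.78
tool_pos: [0.4219, -0.1747, 0.0811]
eef_rot: [0.836, 0.548, -0.001, -0.001]
contact_force: [0.0, 0.4, -1.8]
opening: 0.265
t 21.77 tcp [ 0.4219 -0.1747  0.0811] F [ 0.03  0.36 -1.77] M [ 0.11 -0.26  0.01] op 0.265
```

View pics/g17.png

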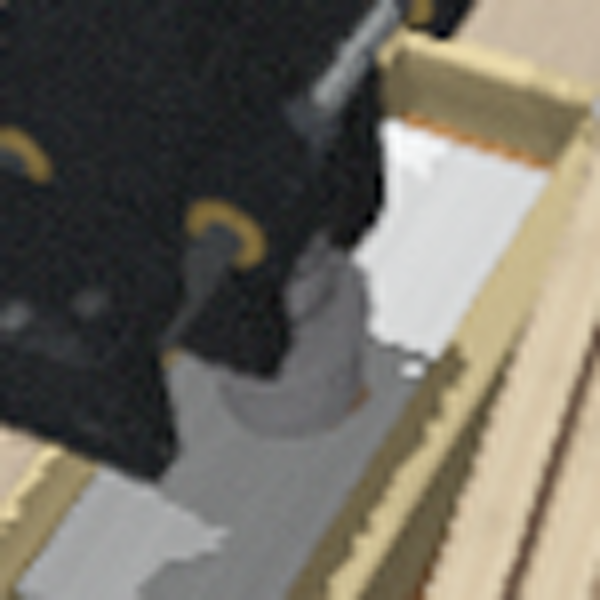

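```bash
python3 -m creep '[{"slide":[0.0008,0.001,0.0],"turn":0,"hand":0.015},{"slide":[0,0,0.002],"turn":0,"hand":0.015},{"slide":[0,0,0.001],"turn":0,"hand":0.015},{"slide":[0,0,0],"turn":0,"hand":0.015}]' 
python3 -c "
from h import *
st()
p=snapshot('side');save(p,'g18.png',(140,265,215,340),8)"
```

```text
clock: 22.32
tool_pos: [0.4229, -0.1746, 0.0781]
eef_rot: [0.836, 0.548, -0.001, -0.001]
contact_force: [0.5, 0.3, -1.7]
opening: 0.268
t 22.32 tcp [ 0.4229 -0.1746  0.0781] F [ 0.55  0.33 -1.74] M [ 0.01 -0.13  0.04] op 0.268
```

View pics/g18.png

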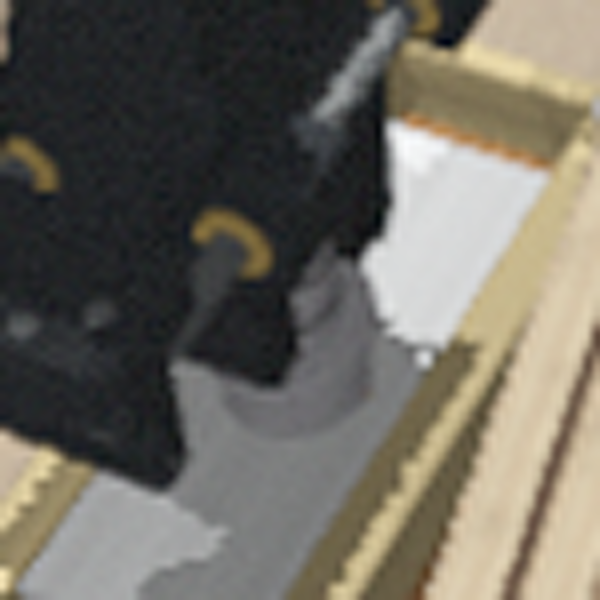

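The nose edge stayed at row 437 while the tool went down, so the plug is entering the bore with no contact force. I'll continue.

```bash
python3 -m creep '[{"slide":[0,0,0.001],"turn":0,"hand":0.015},{"slide":[0,0,0.001],"turn":0,"hand":0.015},{"slide":[0,0,0.001],"turn":0,"hand":0.015},{"slide":[0,0,0],"turn":0,"hand":0.015}]'; python3 -m creep '[{"slide":[0,0,0.001],"turn":0,"hand":0.015},{"slide":[0,0,0.001],"turn":0,"hand":0.015},{"slide":[0,0,0],"turn":0,"hand":0.015}]'
```

```text
clock: 22.88
tool_pos: [0.4229, -0.1746, 0.0751]
eef_rot: [0.836, 0.548, -0.001, -0.001]
contact_force: [0.3, 0.1, -0.9]
opening: 0.264
clock: 23.25
tool_pos: [0.4229, -0.1745, 0.0731]
eef_rot: [0.836, 0.548, -0.001, -0.001]
contact_force: [-0.3, -0.0, -1.4]
opening: 0.262
```

```bash
python3 -m creep '[{"slide":[0,0,0.0015],"turn":0,"hand":0.015},{"slide":[0,0,0.0015],"turn":0,"hand":0.015},{"slide":[0,0,0],"turn":0,"hand":0.015}]'; python3 -m creep '[{"slide":[0,0,0.0015],"turn":0,"hand":0.015},{"slide":[0,0,0.0015],"turn":0,"hand":0.015},{"slide":[0,0,0],"turn":0,"hand":0.015}]';python3 -c "
from h import *
st()
p=snapshot('side');save(p,'g19.png',(140,265,215,340),8)"
```

```text
clock: 23.62
tool_pos: [0.4229, -0.1745, 0.0701]
eef_rot: [0.837, 0.548, -0.001, -0.001]
contact_force: [0.6, 0.1, -2.8]
opening: 0.264
clock: 24.0
tool_pos: [0.4229, -0.1745, 0.0671]
eef_rot: [0.836, 0.548, -0.001, -0.001]
contact_force: [-1.4, 0.5, -2.6]
opening: 0.264
t 24.0 tcp [ 0.4229 -0.1745  0.0671] F [-1.42  0.51 -2.57] M [ 0.   -0.15 -0.03] op 0.264
```

View pics/g19.png

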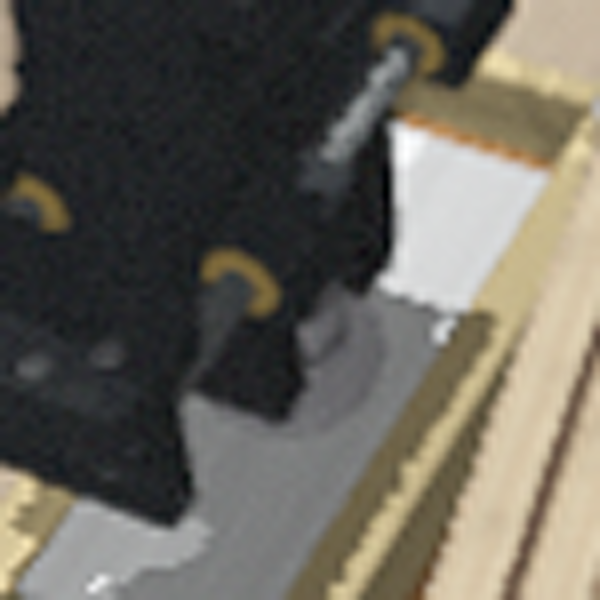

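```bash
python3 -m creep '[{"slide":[0,0,0.001],"turn":0,"hand":0.015},{"slide":[0,0,0.001],"turn":0,"hand":0.015},{"slide":[0,0,0],"turn":0,"hand":0.015}]'; python3 -m creep '[{"slide":[0,0,0.001],"turn":0,"hand":0.015},{"slide":[0,0,0.001],"turn":0,"hand":0.015},{"slide":[0,0,0],"turn":0,"hand":0.015}]';python3 -m creep '[{"slide":[0,0,0.001],"turn":0,"hand":0.015},{"slide":[0,0,0.001],"turn":0,"hand":0.015},{"slide":[0,0,0],"turn":0,"hand":0.015}]';python3 -c "
from h import *
for i in range(3): st();p=snapshot('side')
save(p,'g20.png',(140,265,215,340),8)"
```

```text
clock: 24.42
tool_pos: [0.423, -0.1745, 0.0652]
eef_rot: [0.836, 0.548, -0.001, -0.001]
contact_force: [0.9, 0.2, -1.8]
opening: 0.264
clock: 24.8
tool_pos: [0.423, -0.1746, 0.0633]
eef_rot: [0.836, 0.548, -0.001, -0.001]
contact_force: [0.0, -0.2, 0.6]
opening: 0.265
clock: 25.18
tool_pos: [0.4231, -0.1746, 0.0613]
eef_rot: [0.837, 0.548, -0.001, -0.001]
contact_force: [0.1, 0.3, 3.1]
opening: 0.258
t 25.18 tcp [ 0.4231 -0.1746  0.0613] F [0.14 0.28 3.14] M [-0.08 -0.2   0.05] op 0.258
t 25.23 tcp [ 0.4231 -0.1746  0.0613] F [0.67 0.21 2.05] M [-0.02 -0.18 -0.02] op 0.261
t 25.27 tcp [ 0.4231 -0.1746  0.0613] F [ 0.73 -1.24  2.52] M [-0.1  -0.16  0.01] op 0.267
```

View pics/g20.png

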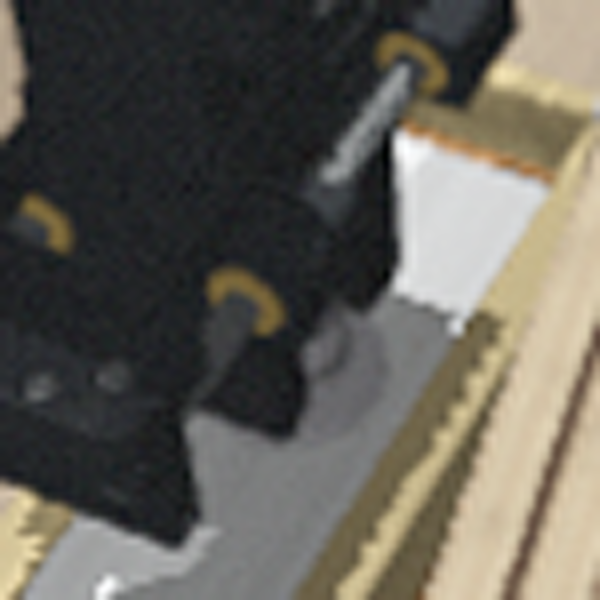

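Force rises at about 1 N/mm from TCP z≈0.064, which is where the flange should meet the plate. I'll ease off the load, release and retract.

```bash
python3 -m creep '[{"slide":[0,0,-0.001],"turn":0,"hand":0.015},{"slide":[0,0,0],"turn":0,"hand":0.03},{"slide":[0,0,0],"turn":0,"hand":0.038},{"slide":[0,0,0],"turn":0,"hand":0.045},{"slide":[0,0,0],"turn":0,"hand":0.045}]'; python3 -m creep '[{"slide":[0,0,-0.01],"turn":0,"hand":0.045},{"slide":[0,0,-0.03],"turn":0,"hand":0.045},{"slide":[0,0,-0.05],"turn":0,"hand":0.045},{"slide":[-0.05,0,-0.03],"turn":0,"hand":0.045},{"slide":[-0.06,0,0],"turn":0,"hand":0.045}]';python3 -m creep '[{"slide":[-0.06,0,0],"turn":0,"hand":0.045},{"slide":[-0.06,0,0],"turn":0,"hand":0.045},{"slide":[0,0,0],"turn":0,"hand":0.045}]'
python3 -c "
from h import *
st()
p=snapshot('side');save(p,'f1.png',None,1.5);save(p,'f2.png',(120,250,240,370),5)
C=cloud(p)
for c in((.422,-.175),(.572,.075)):
  P=C[(np.hypot(C[...,0]-c[0],C[...,1]-c[1])<.022)]; z,n=np.histogram(P[:,2],bins=np.arange(.03,.13,.004)); print(list(zip(n.round(3),z)))
  h=P[:,2].max(); Q=P[P[:,2]>h-.006];print(h,Q.mean(0).round(4))
m=(np.hypot(C[...,0]-.42,C[...,1]+.18)<.12)&(C[...,2]>.04)&(C[...,2]<.05);print('frame/plate',np.percentile(C[m][:,2],[10,50,90]))
"
```

```text
clock: 25.95
tool_pos: [0.4228, -0.1745, 0.0622]
eef_rot: [0.836, 0.548, -0.001, -0.001]
contact_force: [0.8, 0.1, 0.1]
opening: 0.514
clock: 26.58
tool_pos: [0.3812, -0.276, 0.1855]
eef_rot: [0.836, 0.549, 0.0, 0.001]
contact_force: [-0.2, -1.3, -0.5]
opening: 0.507
clock: 26.95
tool_pos: [0.328, -0.3898, 0.182]
eef_rot: [0.839, 0.544, -0.003, -0.001]
contact_force: [0.1, 0.4, 0.1]
opening: 0.514
t 26.95 tcp [ 0.328  -0.3898  0.182 ] F [0.1  0.41 0.08] M [ 0.02 -0.17  0.03] op 0.514
[(np.float64(0.03), np.int64(0)), (np.float64(0.034), np.int64(0)), (np.float64(0.038), np.int64(13)), (np.float64(0.042), np.int64(86)), (np.float64(0.046), np.int64(160)), (np.float64(0.05), np.int64(21)), (np.float64(0.054), np.int64(26)), (np.float64(0.058), np.int64(23)), (np.float64(0.062), np.int64(20)), (np.float64(0.066), np.int64(32)), (np.float64(0.07), np.int64(101)), (np.float64(0.074), np.int64(50)), (np.float64(0.078), np.int64(0)), (np.float64(0.082), np.int64(0)), (np.float64(0.086), np.int64(0)), (np.float64(0.09), np.int64(0)), (np.float64(0.094), np.int64(0)), (np.float64(0.098), np.i
[... 473 characters left out ...]
(0.054), np.int64(0)), (np.float64(0.058), np.int64(4)), (np.float64(0.062), np.int64(24)), (np.float64(0.066), np.int64(19)), (np.float64(0.07), np.int64(12)), (np.float64(0.074), np.int64(13)), (np.float64(0.078), np.int64(9)), (np.float64(0.082), np.int64(6)), (np.float64(0.086), np.int64(50)), (np.float64(0.09), np.int64(57)), (np.float64(0.094), np.int64(18)), (np.float64(0.098), np.int64(18)), (np.float64(0.102), np.int64(12)), (np.float64(0.106), np.int64(14)), (np.float64(0.11), np.int64(19)), (np.float64(0.114), np.int64(57)), (np.float64(0.118), np.int64(18)), (np.float64(0.122), np.int64(0))]
0.11930936402604808 [0.573  0.0726 0.1166]
frame/plate [0.04199168 0.04408248 0.04633579]
```

View pics/f1.png

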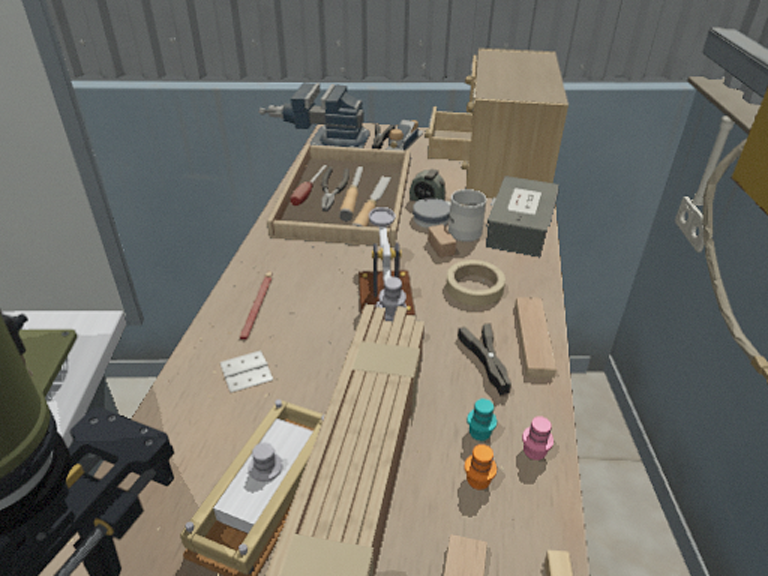

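View pics/f2.png

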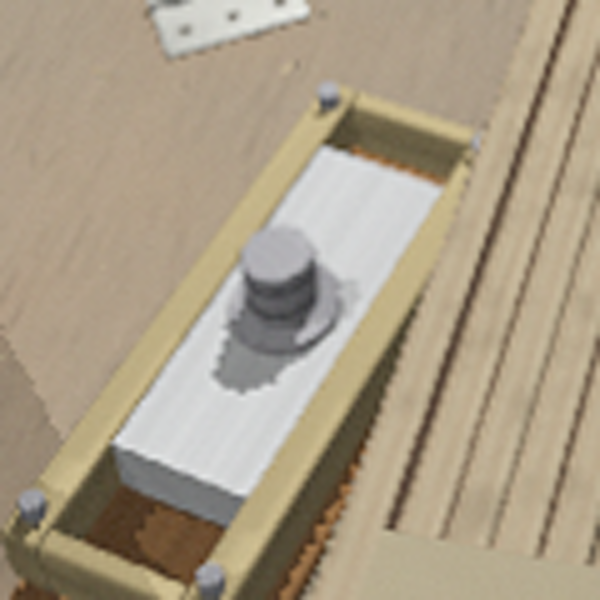

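Side view: the plug is seated with its flange on the plate at crop (285,310), top z≈0.074 against 0.073 expected. The other plug stands on the right pan, at (392,290) in the full picture. One top-camera check, then I'll hand in.

```bash
python3 -c "
from h import *
p=snapshot('top');C=cloud(p)
print('shoe plug',blob(C,.422,-.175,.02,.066,.09)); print('right',blob(C,.57,.075,.03,.107,.13))
for t in('hinge_b','masking_roll','pencil_flat','offcut_6','spring_clamp_a'): print(t,[np.round(q['uv'],1) for q in boxes_of(t,p)[:2]])
finish_job()"
```

```text
shoe plug (77, array([ 0.4206, -0.1741,  0.0745]), array([ 0.4206, -0.1746]), array([0.02 , 0.024]))
right (79, array([0.5707, 0.0743, 0.1166]), array([0.5708, 0.0742]), array([0.022, 0.022]))
hinge_b [array([362.3, 252.6])]
masking_roll [array([205.4, 131.8])]
pencil_flat [array([225.4, 273.8])]
offcut_6 [array([164.5, 153.9])]
spring_clamp_a [array([273.7, 141.8]), array([206.6, 130. ])]
the job is handed in; nothing more can be done
```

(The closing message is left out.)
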